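# Pack the cooled heat-gun nozzles into the carrying block, reversed

### The arm

A 6-joint arm with a two-finger parallel gripper is mounted at the origin on the work surface. World frame = base frame: x ahead of the robot, y to its left, z up, the work surface at z = 0. Lengths are in m, angles in rad, forces in N, time in s.
With the tool pointing down it reaches from about 0.4 to 0.925 m from the base axis. Payload 3.4 kg.
Tool frame: the origin (TCP) lies at the very end of the fingers, on their centre line; the grasp point (between the pads) lies 19 mm behind it (grasp_offset is the distance from the TCP to the grasp point, in m); x points along the fingers, y is the direction in which the jaws open and shut, and the axes are right-handed (so a half turn about x gives the same grasp; the last joint's range is limited). The gripper opens to 85 mm and grips with 20 to 120 N. Pads are 22 mm wide; open, the fingers measure 114 mm over their backs; the gripper's body (76 mm by 85 mm) begins 54 mm behind the grasp point. The pads swing forward as they close: fully open they stand 13 mm farther back than shut.
Start: joints at [1.151, 0.307, 1.506, -0, 1.328, -0.073], TCP at [0.195, 0.541, 0.231] pointing down, gripper open.
Joint ranges: [-3.12, 3.12], [-1.05, 2.28], [0.14, 2.33], [-1.42, 4.57], [0.1, 2.73], [-2.68, 2.68]. Speed limits (rad/s): [2.57, 2.57, 3.14, 3.14, 3.14, 3.14].

### API

Orientations are given as a rotation vector (axis times angle).
In Python, from workcell import * gives the robot as it stands.
- The arm moves only by the tool play_rows, never from a script. Its argument "increments" is a list of rows, each a list of 3 entries, a list of its own where there are three numbers: the shift along the tool's x, y, z normalised to -1 to 1, where 1 is 0.04 m, then the turn about the tool's x normalised to -1 to 1, where 1 is 0.12 rad, then the opening, from 0 (shut) to 1 (fully open). A call has 1 to 10 rows; each row shifts and turns the pose as measured when the row begins, along the tool's axes as they then stand; what a row does not reach is not made up. A row lasts 1/8 s, in which the tool goes at most 62.5 mm and 10.7 degrees, less where a joint would pass 70% of its speed; a pose out of reach is approached as far as the arm can. A call with a number of a shift or a turn outside -1 to 1 is refused whole. A call with a gripper value outside its range is refused whole. The fingers move at their own pace and stop on an object; "grip_force" is the grip in N (left out, the last holds). Time passes only in rows, so rows that do not move let the fingers close. It gives the time, the measured TCP pose, the force and the opening at its end, in the units of the state.
- read_state(): the state, without advancing time (a new reading comes with each control period).
- get_image(name): name is "scene" or "top"; returns a dict with "color" (420x560x3 uint8, red, green, blue), "range_z" (420x560 float32, m along the optical axis (not along the pixel's ray), 0 where there is no reading), "vertical_fov" (degrees; the focal length in pixels is half the picture's height over the tangent of half this angle, whatever the lens; pixels are square), "cx", "cy" (the principal point, pixels), "world_from_camera" (4x4, takes a point from camera to world coordinates). Camera axes: x right, y down, z forward; pixel columns grow to the right and rows downward; lengths in m; the calibration is good to about 2 mm. A picture is of the moment at which its call begins.
- hand_in(): hands the job in, once; it reports no verdict.
The state is a dict: "clock": time; "q": joint angles; "joint_velocities": joint speeds; "tau": joint torques, N m; "position": TCP position; "tcp_rot": TCP orientation; "wrist_force": force on the tool from outside, world axes, zero at the start; "torque": the same for the moment, N m; "opening": finger opening in m.
Only numpy, scipy, OpenCV 4.12 (cv2) and the standard library are available. Lean on these libraries where they do the work, as an engineer would, in place of code of your own. Each camera call takes 0.05 s, during which the arm holds its last target.

### The job

Move the four cooled heat-gun nozzles from the dishes on the cooling tray into the four wells of the wooden carrying block in reverse order, for the trainee who sits opposite: seen from the robot, the nozzle that stands farthest left on the tray goes into the farthest-right well, the next into the next, and the farthest-right one into the farthest-left well. Leave each one standing upright on the floor of its well, without tipping any nozzle over on the way.

Things in the scene. Friction and masses are not known exactly. Their poses are not given: they have to be found in the camera images.
- reducer_mid (a point): the spout nozzle: a plain steel cone above the barrel narrowing to a thin 16 mm spout; 72 mm tall. Steel heat-gun nozzle, 55 to 115 g, upright on its barrel, a cylinder 34 mm across, 42 mm tall from the flat foot. Point: its centre, half-way up (36 mm above the foot); z points up. Starts within 3 mm of the middle of a dish.
- fan_mid (a point): the fan nozzle: flat slotted head 12 mm thick, 48 mm wide along its own y, at the start within 18 degrees of the line of the row; 72 mm tall. Steel heat-gun nozzle, 55 to 115 g, upright on its barrel, a cylinder 34 mm across, 42 mm tall from the flat foot. Point: its centre, half-way up (36 mm above the foot); z points up. Starts within 3 mm of the middle of a dish.
- stub_mid (a point): the short stubby nozzle: barrel tapering only slightly to a wide round mouth 28 mm across; 60 mm tall. Steel heat-gun nozzle, 55 to 115 g, upright on its barrel, a cylinder 34 mm across, 46 mm tall from the flat foot. Point: its centre, half-way up (30 mm above the foot); z points up. Starts within 3 mm of the middle of a dish.
- scoop_mid (a point): the scoop nozzle: above the barrel stands an upright half-round thin shell, 31 mm across, open on its own -x side; 76 mm tall. Steel heat-gun nozzle, 55 to 115 g, upright on its barrel, a cylinder 34 mm across, 42 mm tall from the flat foot. Point: its centre, half-way up (38 mm above the foot); z points up. Starts within 3 mm of the middle of a dish.
- dish_reducer: The dish in which the reducer nozzle starts, fixed on the tray, so it keeps showing that nozzle's starting place. Round, white, one of four alike, outer diameter 62 mm, inner 54 mm, 10 mm high, floor 4 mm thick (the rim stands 6 mm above the floor). Origin at the centre of its underside, 6 mm above the table; axes as the tray's.
- dish_fan: The dish in which the fan nozzle starts, fixed on the tray, so it keeps showing that nozzle's starting place. Round, white, one of four alike, outer diameter 62 mm, inner 54 mm, 10 mm high, floor 4 mm thick (the rim stands 6 mm above the floor). Origin at the centre of its underside, 6 mm above the table; axes as the tray's.
- dish_stub: The dish in which the stub nozzle starts, fixed on the tray, so it keeps showing that nozzle's starting place. Round, white, one of four alike, outer diameter 62 mm, inner 54 mm, 10 mm high, floor 4 mm thick (the rim stands 6 mm above the floor). Origin at the centre of its underside, 6 mm above the table; axes as the tray's.
- dish_scoop: The dish in which the scoop nozzle starts, fixed on the tray, so it keeps showing that nozzle's starting place. Round, white, one of four alike, outer diameter 62 mm, inner 54 mm, 10 mm high, floor 4 mm thick (the rim stands 6 mm above the floor). Origin at the centre of its underside, 6 mm above the table; axes as the tray's.
- tray: The cooling tray, fixed dark steel plate 100 x 290 mm, 6 mm thick, with four white dishes in a row, at y = -105, -35, +35, +105 mm in its frame, x = 0. Origin at the centre of its underside on the table; y runs along the row, to the left as seen from the robot (within 17 degrees), x away from it.
- block: The carrying block, fixed plywood, 90 x 285 x 20 mm high. Four round grey-lined wells, 54 mm across, 6 mm deep (floor 14 mm above the table), at y = -105, -35, +35, +105 mm in its frame, x = 0. Origin at the centre of its underside on the table; y runs along the row, to the left as seen from the robot (within 17 degrees), x away from it.

How it is judged:
At the end, for the whole second after the job is handed in: Each nozzle stands in the well that mirrors its dish's place in the row (dish at y of the tray -> well at -y of the block): its axis within 13 mm of the well's centre along both axes of the block, foot on the well's floor (height within 3 mm), upright within 0.1 rad, released and at rest (((y of dish_reducer in the frame of tray between -0.125 and -0.085 m and y of reducer_mid in the frame of block between 0.092 and 0.118 m) or (y of dish_reducer in the frame of tray between -0.055 and -0.015 m and y of reducer_mid in the frame of block between 0.022 and 0.048 m) or (y of dish_reducer in the frame of tray between 0.015 and 0.055 m and y of reducer_mid in the frame of block between -0.048 and -0.022 m) or (y of dish_reducer in the frame of tray between 0.085 and 0.125 m and y of reducer_mid in the frame of block between -0.118 and -0.092 m)) and x of reducer_mid in the frame of block between -0.013 and 0.013 m and z of reducer_mid in the frame of block between 0.047 and 0.053 m and angle between each of reducer_mid, fan_mid, stub_mid, scoop_mid's own z axis and vertical below 0.1 rad and linear speed of each of reducer, fan, stub, scoop below 0.02 m/s and contact force between each of reducer, fan, stub, scoop and the fingers below 0.05 N and ((y of dish_fan in the frame of tray between -0.125 and -0.085 m and y of fan_mid in the frame of block between 0.092 and 0.118 m) or (y of dish_fan in the frame of tray between -0.055 and -0.015 m and y of fan_mid in the frame of block between 0.022 and 0.048 m) or (y of dish_fan in the frame of tray between 0.015 and 0.055 m and y of fan_mid in the frame of block between -0.048 and -0.022 m) or (y of dish_fan in the frame of tray between 0.085 and 0.125 m and y of fan_mid in the frame of block between -0.118 and -0.092 m)) and x of fan_mid in the frame of block between -0.013 and 0.013 m and z of fan_mid in the frame of block between 0.047 and 0.053 m and ((y of dish_stub in the frame of tray between -0.125 and -0.085 m and y of stub_mid in the frame of block between 0.092 and 0.118 m) or (y of dish_stub in the frame of tray between -0.055 and -0.015 m and y of stub_mid in the frame of block between 0.022 and 0.048 m) or (y of dish_stub in the frame of tray between 0.015 and 0.055 m and y of stub_mid in the frame of block between -0.048 and -0.022 m) or (y of dish_stub in the frame of tray between 0.085 and 0.125 m and y of stub_mid in the frame of block between -0.118 and -0.092 m)) and x of stub_mid in the frame of block between -0.013 and 0.013 m and z of stub_mid in the frame of block between 0.041 and 0.047 m and ((y of dish_scoop in the frame of tray between -0.125 and -0.085 m and y of scoop_mid in the frame of block between 0.092 and 0.118 m) or (y of dish_scoop in the frame of tray between -0.055 and -0.015 m and y of scoop_mid in the frame of block between 0.022 and 0.048 m) or (y of dish_scoop in the frame of tray between 0.015 and 0.055 m and y of scoop_mid in the frame of block between -0.048 and -0.022 m) or (y of dish_scoop in the frame of tray between 0.085 and 0.125 m and y of scoop_mid in the frame of block between -0.118 and -0.092 m)) and x of scoop_mid in the frame of block between -0.013 and 0.013 m and z of scoop_mid in the frame of block between 0.049 and 0.055 m); the robot touches nothing.
It fails at once if the reducer nozzle is tipped over (more than 1.2 rad from upright) (angle between reducer_mid's own z axis and vertical above 1.2 rad).
It fails at once if the fan nozzle is tipped over (more than 1.2 rad from upright) (angle between fan_mid's own z axis and vertical above 1.2 rad).
It fails at once if the stub nozzle is tipped over (more than 1.2 rad from upright) (angle between stub_mid's own z axis and vertical above 1.2 rad).
It fails at once if the scoop nozzle is tipped over (more than 1.2 rad from upright) (angle between scoop_mid's own z axis and vertical above 1.2 rad).
It also fails if it takes over 99 s, if anything falls off the work surface, if the arm or the gripper's body presses on something with over 40 N, if the wrist force passes 120 N, or if a joint passes its speed limit or range.

## Working session

There is one attempt and no reset: what is moved stays moved. The work goes in short steps, Python scripts to look and compute and a tool call to move; the robot and the scene stay as the last step left them, time stands still between calls to the robot, and variables do not carry over. Pictures are saved under pics/ and viewed, and the job is handed in when it is done.

Besides the shell and the picture viewer there is one more tool, called after "Request:" in YAML: its name, and indented under it one key for each argument. play_rows: Moves the arm, as the interface text tells. Scaled input: -1 to 1 covers 0.04 m each way for a shift and 0.12 rad each way for a turn. Its arguments: {"type":"object","properties":{"increments":{"type":"array","items":{"type":"array"}},"grip_force":{"type":"number"}},"required":["increments"]}

```bash
ls; mkdir -p pics
python3 - <<'E'
from workcell import *
import cv2,numpy as np
s=read_state()
for k in s: print(k,np.round(s[k],3))
for n in("scene","top"):
    im=get_image(n); np.savez(n+"0.npz",**im)
    cv2.imwrite(f"pics/{n}0.png",im["color"][:,:,::-1]); print(n,im["vertical_fov"],im["cx"],im["cy"],np.round(im["world_from_camera"],3).tolist())
E
```

```text
pics
clock 0.0
q [ 1.152  0.308  1.508  0.     1.328 -0.074]
joint_velocities [ 0.001  0.    -0.001  0.001  0.    -0.001]
tau [-2.0000e-03 -4.5754e+01 -2.5191e+01 -1.0000e-03  1.3000e-02  0.0000e+00]
position [0.195 0.54  0.23 ]
tcp_rot [ 0.27   1.554 -0.273]
wrist_force [-0.17   0.196 -0.017]
torque [ 0.005 -0.04  -0.046]
opening 0.086
scene 56.06293567976026 274.2027803673592 209.336573336512 [[0.186, 0.695, -0.695, 1.122], [0.983, -0.132, 0.131, -0.113], [-0.001, -0.707, -0.707, 0.697], [0.0, 0.0, 0.0, 1.0]]
top 52.023493425261684 282.8758192712011 207.44219929912904 [[-0.025, -0.984, 0.179, 0.357], [-1.0, 0.022, -0.021, 0.007], [0.017, -0.179, -0.984, 0.964], [0.0, 0.0, 0.0, 1.0]]
```

View pics/scene0.png

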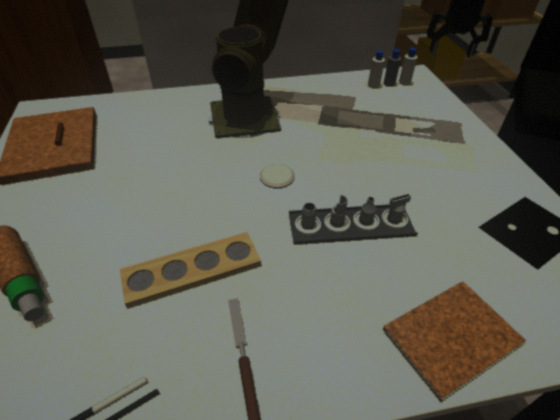

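View pics/top0.png

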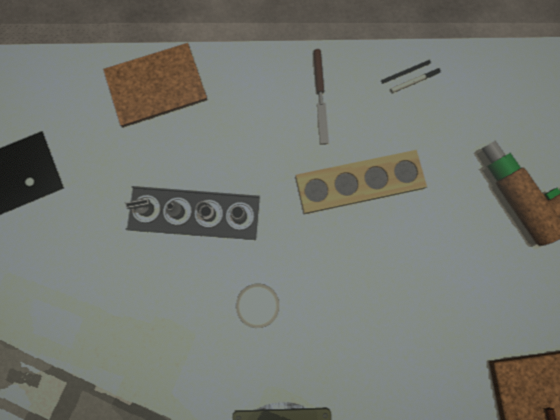

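Run:
```python
import cv2,numpy as np
a=np.load("top0.npz")["color"][175:250,120:270,::-1];b=np.load("scene0.npz")["color"][185:250,280:425,::-1]
g=lambda i:cv2.convertScaleAbs(cv2.resize(i,(780,300),interpolation=cv2.INTER_CUBIC),alpha=1.6)
a=cv2.resize(a,(600,300),interpolation=3);b=cv2.resize(b,(600,270),interpolation=3)
cv2.imwrite("pics/z0.png",cv2.convertScaleAbs(np.vstack([a,b]),alpha=1.6))
```

```text
(no output)
```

View pics/z0.png

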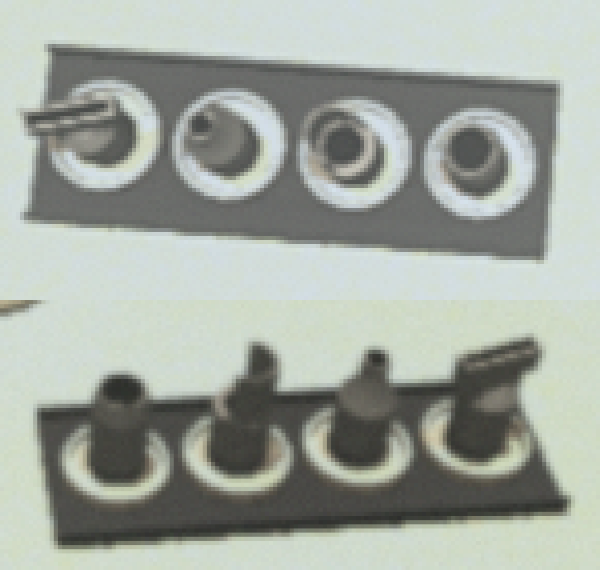

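```bash
cat > h.py <<'E'
import cv2,numpy as np
def K(im):
    f=210/np.tan(np.radians(float(im["vertical_fov"]))/2); return f,float(im["cx"]),float(im["cy"])
def cast(im,uv,z):
    f,cx,cy=K(im);uv=np.atleast_2d(np.asarray(uv,float));T=im["world_from_camera"]
    d=np.c_[(uv[:,0]-cx)/f,(uv[:,1]-cy)/f,np.ones(len(uv))]@T[:3,:3].T;o=T[:3,3]
    return o+d*((z-o[2])/d[:,2])[:,None]
def depthpts(im):
    f,cx,cy=K(im);v,u=np.mgrid[:420,:560];r=im["range_z"];T=im["world_from_camera"]
    p=np.stack([(u-cx)/f*r,(v-cy)/f*r,r],-1)
    return p@T[:3,:3].T+T[:3,3]
E
python3 - <<'E'
from h import *
for n in("top","scene"):
    im=np.load(n+"0.npz");c=im["color"];P=depthpts(im)
    hsv=cv2.cvtColor(c,cv2.COLOR_RGB2HSV)
    # block: yellowish wood
    roi={"top":[(290,440,140,225),(115,275,175,250)],"scene":[(110,275,225,310),(280,425,185,250)]}[n]
    x0,x1,y0,y1=roi[0]
    sub=hsv[y0:y1,x0:x1]; m=((sub[...,1]>70)&(sub[...,0]<30)).astype(np.uint8)
    m2=cv2.morphologyEx(m,cv2.MORPH_OPEN,np.ones((3,3)))
    cs,h=cv2.findContours(m2,cv2.RETR_CCOMP,cv2.CHAIN_APPROX_NONE)
    for k,ct in enumerate(cs):
        A=cv2.contourArea(ct)
        if A<100: continue
        ct=ct.reshape(-1,2)+[x0,y0]
        if h[0,k,3]<0:
            w=cast(im,ct,.02)[:,:2].astype(np.float32); r=cv2.minAreaRect(w); print(n,"block",np.round(r[0],4),np.round(r[1],4),r[2])
        else:
            w=cast(im,ct,.02)[:,:2].astype(np.float32);e=cv2.fitEllipse(w);print(n,"well",np.round(e[0],4),np.round(e[1],4))
    x0,x1,y0,y1=roi[1]
    g=c[y0:y1,x0:x1].max(2)
    print("z of block/tray/table sample", np.round(np.median(P[roi[0][2]:roi[0][3],roi[0][0]:roi[0][1],2]),4))
    m=(g<115).astype(np.uint8)
    print(np.percentile(g,[5,30,60,95]))
    cs,h=cv2.findContours(m,cv2.RETR_CCOMP,cv2.CHAIN_APPROX_NONE)
    for k,ct in enumerate(cs):
        A=cv2.contourArea(ct)
        if A<100: continue
        ct=ct.reshape(-1,2)+[x0,y0]
        w=cast(im,ct,.006 if h[0,k,3]<0 else .016)[:,:2].astype(np.float32);r=cv2.minAreaRect(w);e=cv2.fitEllipse(w)
        print(n,"outer" if h[0,k,3]<0 else "hole",np.round(r[0],4),np.round(r[1],4),round(r[2],1),"ell",np.round(e[0],4),np.round(e[1],4))
E
```

```text
top block [ 0.5865 -0.1906] [0.0897 0.2839] 10.80181884765625
top well [ 0.5672 -0.0879] [0.0551 0.0563]
top well [ 0.5802 -0.1566] [0.0548 0.0559]
top well [ 0.5935 -0.2251] [0.0547 0.056 ]
top well [ 0.6066 -0.2937] [0.0554 0.0558]
z of block/tray/table sample 0.0018
[ 63.  78. 138. 140.]
top outer [0.5186 0.0889] [0.0451 0.0371] 25.5 ell [0.5186 0.0885] [0.0366 0.0455]
top outer [0.5249 0.1937] [0.301 0.103] 84.2 ell [0.5247 0.1894] [0.1131 0.3727]
top hole [0.5144 0.0848] [0.0623 0.063 ] 44.3 ell [0.514  0.0843] [0.0619 0.0623]
top hole [0.5188 0.1519] [0.0578 0.0627] 45.2 ell [0.5205 0.1543] [0.0582 0.059 ]
top hole [0.5269 0.2224] [0.0606 0.063 ] 54.2 ell [0.5278 0.2235] [0.0577 0.0589]
top hole [0.5328 0.2881] [0.052  0.0638] 68.1 ell [0.5341 0.2919] [0.0556 0.0582]
scene block [ 0.5927 -0.1919] [0.103  0.2847] 10.982244491577148
scene well [ 0.6082 -0.2959] [0.0509 0.0523]
scene well [ 0.5952 -0.2273] [0.0497 0.0521]
scene well [ 0.5819 -0.1586] [0.0509 0.0519]
scene well [ 0.5686 -0.09  ] [0.051  0.0519]
z of block/tray/table sample 0.0013
[ 39.  56. 135. 138.]
scene outer [0.5022 0.2016] [0.3199 0.1548] 84.5 ell [0.5137 0.201 ] [0.146  0.3774]
scene hole [0.524  0.0775] [0.06   0.0397] 63.6 ell [0.5185 0.0806] [0.0466 0.0543]
scene hole [0.5309 0.1447] [0.0589 0.0365] 55.8 ell [0.5262 0.1487] [0.0445 0.0528]
scene hole [0.5365 0.2163] [0.0594 0.0413] 65.7 ell [0.532  0.2185] [0.0453 0.0537]
scene hole [0.5424 0.2841] [0.0578 0.0398] 51.9 ell [0.539  0.2872] [0.0443 0.0526]
```

Run:
```python
from h import *
from scipy.optimize import least_squares
from scipy.spatial.transform import Rotation as R
pts={n:depthpts(np.load(n+"0.npz")).reshape(-1,3) for n in("top","scene")}
for nm,cx,cy in(("stub",.514,.0845),("scoop",.5203,.154),("red",.5267,.2237),("fan",.533,.2934)):
  for n in pts:
    p=pts[n];d=np.hypot(p[:,0]-cx,p[:,1]-cy);q=p[(d<.024)&(p[:,2]>.02)&(p[:,2]<.05)]
    o=least_squares(lambda c:np.hypot(q[:,0]-c[0],q[:,1]-c[1])-.017,[cx,cy],loss="soft_l1",f_scale=.001)
    t=p[(d<.03)]
    print(nm,n,len(q),np.round(o.x,4),"rms",round(np.sqrt(np.mean(o.fun**2)),4),"zmax",np.round(np.percentile(t[:,2],[2,99.8]),3))
from workcell import *
s=read_state();M=R.from_rotvec(s["tcp_rot"]).as_matrix();print(np.round(M,3))
for n in pts:
  p=pts[n]
  m=(abs(p[:,0]-.44)<.03)&(abs(p[:,1]-.15)<.05);print("table z",np.median(p[m,2]))
```

```text
stub top 34 [0.5129 0.086 ] rms 0.0003 zmax [0.008 0.074]
stub scene 132 [0.5114 0.0839] rms 0.0009 zmax [0.008 0.073]
scoop top 54 [0.5194 0.1551] rms 0.0028 zmax [0.008 0.089]
scoop scene 127 [0.5178 0.1528] rms 0.0009 zmax [0.009 0.088]
red top 62 [0.5268 0.2249] rms 0.0003 zmax [0.007 0.086]
red scene 133 [0.5254 0.2228] rms 0.0011 zmax [0.009 0.084]
fan top 66 [0.5345 0.2935] rms 0.0004 zmax [0.006 0.086]
fan scene 139 [0.5329 0.2915] rms 0.001 zmax [0.01  0.085]
[[-0.001  0.339  0.941]
 [-0.002  0.941 -0.339]
 [-1.    -0.002 -0.   ]]
table z 0.0003540308415617144
table z 0.0005510977341626755
```

```bash
cat > plan.py <<'E'
import sys,numpy as np
from scipy.spatial.transform import Rotation as R
from workcell import *
def plan(target,jawyaw,n=10,op=1):
    s=read_state();p=np.array(s["position"]);M=R.from_rotvec(s["tcp_rot"]).as_matrix()
    yaw=np.degrees(np.arctan2(M[1,1],M[0,1]))
    turn=-np.radians((jawyaw-yaw+90)%180-90)
    step=(np.array(target)-p)/n;rows=[]
    for k in range(n):
        rows.append([np.round(M.T@step/.04,2).tolist(),round(turn/n/.12,2),op])
        M=M@R.from_rotvec([turn/n,0,0]).as_matrix()
    print("clock",round(s["clock"],2),"pos",np.round(p,4),"yaw",round(yaw,2),"tilt",np.round(M[2,0],4),"q",np.round(s["q"],2),"open",round(s["opening"],4),"F",np.round(s["wrist_force"],1))
    print(str(rows).replace(" ",""))
if __name__=="__main__":
    a=[float(v) for v in sys.argv[1:]]
    plan(a[:3],a[3],int(a[4]),a[5])
E
python3 plan.py .5337 .2925 .15 -5.2 13 1
```

```text
clock 0.1 pos [0.1947 0.5404 0.2305] yaw 70.19 tilt -1.0 q [ 1.15  0.31  1.51  0.    1.33 -0.07] open 0.0854 F [-0.8 -0.4 -1. ]
[[[0.16,-0.23,0.77],np.float64(0.84),1.0],[[0.16,-0.15,0.79],np.float64(0.84),1.0],[[0.16,-0.07,0.8],np.float64(0.84),1.0],[[0.16,0.01,0.81],np.float64(0.84),1.0],[[0.16,0.1,0.8],np.float64(0.84),1.0],[[0.16,0.18,0.79],np.float64(0.84),1.0],[[0.16,0.26,0.77],np.float64(0.84),1.0],[[0.16,0.33,0.74],np.float64(0.84),1.0],[[0.16,0.4,0.7],np.float64(0.84),1.0],[[0.16,0.47,0.65],np.float64(0.84),1.0],[[0.16,0.54,0.6],np.float64(0.84),1.0],[[0.16,0.59,0.55],np.float64(0.84),1.0],[[0.16,0.65,0.48],np.float64(0.84),1.0]]
```

Request:
play_rows:
  increments:
    - [[0.16,-0.23,0.77],0.84,1]
    - [[0.16,-0.15,0.79],0.84,1]
    - [[0.16,-0.07,0.8],0.84,1]
    - [[0.16,0.01,0.81],0.84,1]
    - [[0.16,0.1,0.8],0.84,1]
    - [[0.16,0.18,0.79],0.84,1]
    - [[0.16,0.26,0.77],0.84,1]
    - [[0.16,0.33,0.74],0.84,1]
    - [[0.16,0.4,0.7],0.84,1]
    - [[0,0,0],0,1]

```text
clock: 1.35
position: [0.4315, 0.3591, 0.1664]
tcp_rot: [0.985, 1.334, -1.001]
wrist_force: [-0.6, 1.1, -0.5]
opening: 0.0852
```

```bash
sed -i 's/round(turn\/n\/.12,2)/round(float(turn\/n\/.12),2)/' plan.py; python3 plan.py .5337 .2925 .15 -5.2 6 1
```

```text
clock 1.35 pos [0.4315 0.3591 0.1664] yaw 16.62 tilt -0.9999 q [ 0.62  0.35  1.62 -0.    1.18  0.33] open 0.0852 F [-0.6  1.1 -0.5]
[[[0.07,0.33,0.39],0.53,1.0],[[0.07,0.35,0.37],0.53,1.0],[[0.07,0.38,0.34],0.53,1.0],[[0.07,0.4,0.32],0.53,1.0],[[0.07,0.42,0.29],0.53,1.0],[[0.07,0.43,0.27],0.53,1.0]]
```

Request:
play_rows:
  increments:
    - [[0.07,0.33,0.39],0.53,1]
    - [[0.07,0.35,0.37],0.53,1]
    - [[0.07,0.38,0.34],0.53,1]
    - [[0.07,0.4,0.32],0.53,1]
    - [[0.07,0.42,0.29],0.53,1]
    - [[0.07,0.43,0.27],0.53,1]
    - [[0,0,0],0,1]

```text
clock: 2.22
position: [0.54, 0.2875, 0.1479]
tcp_rot: [1.285, 1.152, -1.302]
wrist_force: [-0.0, 1.5, 0.3]
opening: 0.0856
```

```bash
python3 plan.py .5337 .2925 .023 -5.2 6 1
python3 - <<'E'
from workcell import *
import cv2
for n in("scene",):
    im=get_image(n); c=im["color"][120:270,240:440,::-1]
    cv2.imwrite("pics/a1.png",cv2.convertScaleAbs(cv2.resize(c,(800,600),interpolation=3),alpha=1.6))
E
```

```text
clock 2.23 pos [0.54   0.2875 0.1479] yaw -6.61 tilt -1.0 q [ 0.42  0.43  1.53 -0.    1.19  0.54] open 0.0856 F [-0.   1.5  0.3]
[[[0.52,-0.03,-0.02],-0.03,1.0],[[0.52,-0.02,-0.02],-0.03,1.0],[[0.52,-0.02,-0.02],-0.03,1.0],[[0.52,-0.02,-0.02],-0.03,1.0],[[0.52,-0.02,-0.02],-0.03,1.0],[[0.52,-0.02,-0.02],-0.03,1.0]]
```

View pics/a1.png

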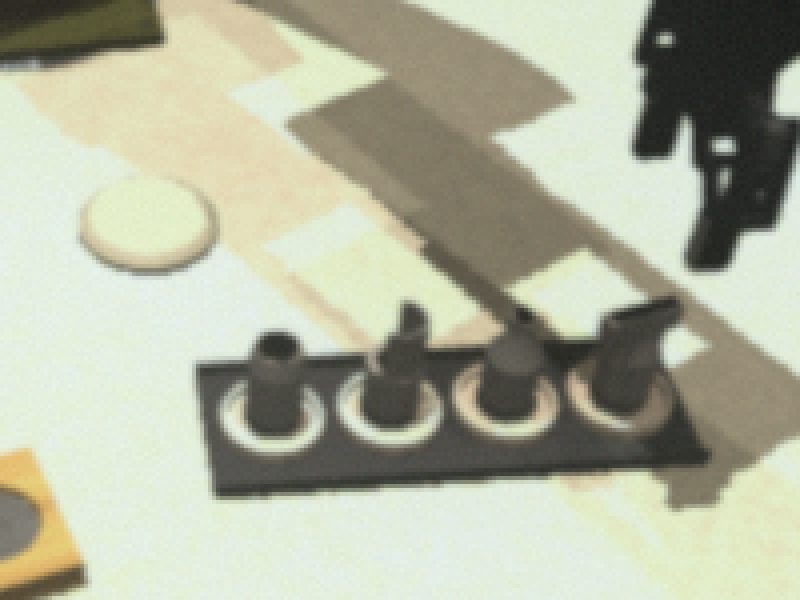

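```bash
cat >> h.py <<'E'
def proj(im,p):
    f,cx,cy=K(im);T=np.linalg.inv(im["world_from_camera"]);q=T[:3,:3]@np.array(p)+T[:3,3]
    return q[0]/q[2]*f+cx,q[1]/q[2]*f+cy
E
python3 - <<'E'
from h import *
from workcell import *
im=get_image("scene")
for p in([.54,.2875,.148],[.54,.2875,.01],[.5337,.2925,.08]):
    u,v=proj(im,p);print(u,v,"crop",(u-240)*4,(v-120)*4)
P=depthpts(im);m=(P[...,2]>.13)&(P[...,2]<.2)&(P[...,0]>.4)&(P[...,0]<.7)
q=P[m];print(len(q),q.mean(0),q.min(0),q.max(0))
im=get_image("top");cv2.imwrite("pics/a2.png",im["color"][:,:,::-1])
print(proj(im,[.54,.2875,.148]))
E
```

```text
407.3892018419084 177.11875421511633 crop 669.5568073676336 228.4750168604653
393.6341726478288 221.30357742936866 crop 614.5366905913152 405.21430971747463
401.1729485858691 197.9374341655539 crop 644.6917943434764 311.7497366622156
301 [0.54029456 0.28446524 0.18163553] [0.48787713 0.27063305 0.16202181] [0.59904041 0.30389967 0.19986527]
(np.float64(128.18243466510708), np.float64(193.35302994413033))
```

View pics/a2.png

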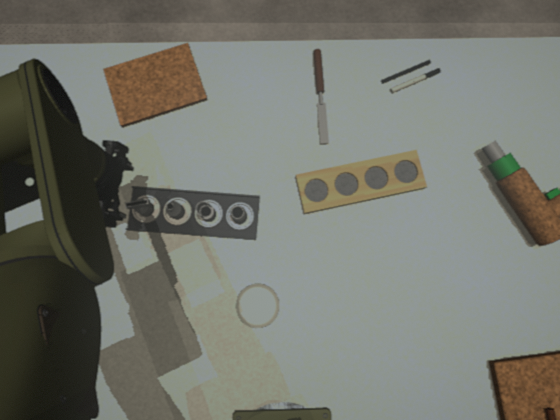

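Request:
play_rows:
  increments:
    - [[0.2,-0.1,-0.1],-0.15,1]
    - [[0.5,-0.06,-0.06],-0.05,1]
    - [[0,0,0],0,1]

```text
clock: 2.75
position: [0.5293, 0.2975, 0.1195]
tcp_rot: [1.261, 1.171, -1.28]
wrist_force: [-0.9, -0.4, -0.7]
opening: 0.0853
```

```bash
python3 plan.py .5337 .2925 .02 -5.2 4 1
```

```text
clock 2.75 pos [0.5293 0.2975 0.1195] yaw -4.75 tilt -0.9999 q [ 0.44  0.46  1.57 -0.    1.12  0.53] open 0.0853 F [-0.9 -0.4 -0.7]
[[[0.62,0.04,0.02],0.02,1.0],[[0.62,0.04,0.02],0.02,1.0],[[0.62,0.04,0.02],0.02,1.0],[[0.62,0.04,0.02],0.02,1.0]]
```

Request:
play_rows:
  increments:
    - [[0.5,0.1,0.1],0,1]
    - [[0.5,0,0],0,1]
    - [[0,0,0],0,1]
    - [[0,0,0],0,1]

```text
clock: 3.25
position: [0.5328, 0.2956, 0.0816]
tcp_rot: [1.261, 1.172, -1.273]
wrist_force: [0.0, 0.0, -1.2]
opening: 0.0857
```

```bash
python3 plan.py .5337 .2925 .02 -5.2 3 1
```

```text
clock 3.25 pos [0.5328 0.2956 0.0816] yaw -4.5 tilt -1.0 q [ 0.44  0.5   1.61 -0.    1.04  0.52] open 0.0857 F [ 0.   0.  -1.2]
[[[0.51,0.01,0.02],0.03,1.0],[[0.51,0.01,0.02],0.03,1.0],[[0.51,0.01,0.02],0.03,1.0]]
```

Request:
play_rows:
  increments:
    - [[0.5,0.02,0.08],0.1,1]
    - [[0.5,0,0],0,1]
    - [[0.5,0,0],0,1]
    - [[0,0,0],0,1]

```text
clock: 3.75
position: [0.5367, 0.2946, 0.0259]
tcp_rot: [1.277, 1.163, -1.272]
wrist_force: [-0.6, -0.2, 0.4]
opening: 0.0855
```

```bash
python3 plan.py .5337 .2925 .02 -5.2 1 1
```

```text
clock 3.75 pos [0.5367 0.2946 0.0259] yaw -5.14 tilt -1.0 q [ 0.43  0.57  1.66 -0.    0.91  0.52] open 0.0855 F [-0.6 -0.2  0.4]
[[[0.15,-0.07,0.06],0.01,1.0]]
```

Request:
play_rows:
  increments:
    - [[0.14,-0.07,0.06],0,1]
    - [[0,0,0],0,1]
    - [[0,0,0],0,1]
  grip_force: 40

```text
clock: 4.12
position: [0.5355, 0.2933, 0.0231]
tcp_rot: [1.281, 1.162, -1.267]
wrist_force: [-0.3, 0.0, 0.2]
opening: 0.0855
```

Request:
play_rows:
  increments:
    - [[0,0,0],0,0]
    - [[0,0,0],0,0]
    - [[0,0,0],0,0]
    - [[0,0,0],0,0]
    - [[0,0,0],0,0]
    - [[0,0,0],0,0]
  grip_force: 40

```text
clock: 4.88
position: [0.5361, 0.2937, 0.0243]
tcp_rot: [1.282, 1.161, -1.266]
wrist_force: [-0.2, -0.1, 0.7]
opening: 0.0333
```

```bash
python3 plan.py .5337 .2925 .15 -5.2 4 0
```

```text
clock 4.88 pos [0.5361 0.2937 0.0243] yaw -5.12 tilt -0.9999 q [ 0.43  0.56  1.67 -0.    0.9   0.52] open 0.0333 F [-0.2 -0.1  0.7]
[[[-0.79,-0.01,0.01],0.0,0.0],[[-0.79,-0.01,0.01],0.0,0.0],[[-0.79,-0.01,0.01],0.0,0.0],[[-0.79,-0.01,0.01],0.0,0.0]]
```

Request:
play_rows:
  increments:
    - [[-0.3,0,0],0,0]
    - [[-0.6,0,0],0,0]
    - [[-0.8,0,0],0,0]
    - [[-0.8,0,0],0,0]
    - [[-0.5,0,0],0,0]
    - [[0,0,0],0,0]

```text
clock: 5.62
position: [0.534, 0.2929, 0.1496]
tcp_rot: [1.281, 1.162, -1.267]
wrist_force: [-0.1, -0.2, -1.7]
opening: 0.0327
```

```bash
python3 plan.py .6075 -.2948 .15 10.9 20 0
```

```text
clock 5.62 pos [0.534  0.2929 0.1496] yaw -5.12 tilt -1.0 q [ 0.43  0.42  1.55 -0.    1.16  0.52] open 0.0327 F [-0.1 -0.2 -1.7]
[[[-0.0,0.16,0.72],-0.12,0.0],[[-0.0,0.15,0.73],-0.12,0.0],[[-0.0,0.14,0.73],-0.12,0.0],[[-0.0,0.13,0.73],-0.12,0.0],[[-0.0,0.12,0.73],-0.12,0.0],[[-0.0,0.11,0.73],-0.12,0.0],[[-0.0,0.1,0.73],-0.12,0.0],[[-0.0,0.09,0.74],-0.12,0.0],[[-0.0,0.08,0.74],-0.12,0.0],[[-0.0,0.06,0.74],-0.12,0.0],[[-0.0,0.05,0.74],-0.12,0.0],[[-0.0,0.04,0.74],-0.12,0.0],[[-0.0,0.03,0.74],-0.12,0.0],[[-0.0,0.02,0.74],-0.12,0.0],[[-0.0,0.01,0.74],-0.12,0.0],[[-0.0,0.0,0.74],-0.12,0.0],[[-0.0,-0.01,0.74],-0.12,0.0],[[-0.0,-0.02,0.74],-0.12,0.0],[[-0.0,-0.03,0.74],-0.12,0.0],[[-0.0,-0.04,0.74],-0.12,0.0]]
```

Request:
play_rows:
  increments:
    - [[0,0.1,0.4],-0.12,0]
    - [[0,0.15,0.73],-0.12,0]
    - [[0,0.14,0.73],-0.12,0]
    - [[0,0.13,0.73],-0.12,0]
    - [[0,0.12,0.73],-0.12,0]
    - [[0,0.11,0.73],-0.12,0]
    - [[0,0.1,0.73],-0.12,0]
    - [[0,0.09,0.74],-0.12,0]
    - [[0,0.08,0.74],-0.12,0]
    - [[0,0.06,0.74],-0.12,0]

```text
clock: 6.88
position: [0.5653, 0.0046, 0.1393]
tcp_rot: [1.158, 1.246, -1.168]
wrist_force: [0.2, 0.4, -1.4]
opening: 0.0329
```

```bash
python3 plan.py .6075 -.2948 .15 10.9 10 0
```

```text
clock 6.88 pos [0.5653 0.0046 0.1393] yaw 3.67 tilt -1.0 q [-0.07  0.38  1.64  0.    1.12 -0.13] open 0.0329 F [ 0.2  0.4 -1.4]
[[[-0.03,0.06,0.75],-0.11,0.0],[[-0.03,0.05,0.75],-0.11,0.0],[[-0.03,0.04,0.75],-0.11,0.0],[[-0.03,0.03,0.76],-0.11,0.0],[[-0.03,0.02,0.76],-0.11,0.0],[[-0.03,0.01,0.76],-0.11,0.0],[[-0.03,-0.0,0.76],-0.11,0.0],[[-0.03,-0.01,0.76],-0.11,0.0],[[-0.03,-0.02,0.76],-0.11,0.0],[[-0.03,-0.03,0.76],-0.11,0.0]]
```

Request:
play_rows:
  increments:
    - [[-0.05,0.06,0.75],-0.11,0]
    - [[-0.05,0.05,0.75],-0.11,0]
    - [[-0.05,0.04,0.75],-0.11,0]
    - [[-0.03,0.03,0.76],-0.11,0]
    - [[-0.03,0.02,0.76],-0.11,0]
    - [[-0.03,0.01,0.76],-0.11,0]
    - [[0,0,0.76],-0.11,0]
    - [[0,-0.01,0.76],-0.11,0]
    - [[0,-0.02,0.76],-0.11,0]
    - [[0,0,0.5],0,0]

```text
clock: 8.12
position: [0.6008, -0.2928, 0.1347]
tcp_rot: [1.065, 1.32, -1.086]
wrist_force: [-0.3, 0.1, -0.8]
opening: 0.0331
```

Request:
play_rows:
  increments:
    - [[0,0,0],0,0]
    - [[0,0,0],0,0]

```text
clock: 8.38
position: [0.6, -0.2926, 0.1331]
tcp_rot: [1.068, 1.323, -1.088]
wrist_force: [0.6, 1.0, -1.2]
opening: 0.0327
```

```bash
python3 plan.py .6075 -.2948 .028 10.9 1 0
```

```text
clock 8.38 pos [ 0.6    -0.2926  0.1331] yaw 10.52 tilt -0.9994 q [-0.51  0.53  1.4  -0.01  1.25 -0.69] open 0.0327 F [ 0.6  1.  -1.2]
[[[2.62,0.25,0.13],-0.06,0.0]]
```

Run:
```python
from workcell import *
import numpy as np
from scipy.spatial.transform import Rotation as R
for i in range(3):
    s=read_state();M=R.from_rotvec(s["tcp_rot"]).as_matrix();print(np.round(M[:,0],4),np.round(s["q"],4), s["clock"])
    get_image("top")
```

```text
[-0.0318  0.0104 -0.9994] [-0.5134  0.5276  1.3967 -0.0069  1.2501 -0.6945] 8.375
[-0.0317  0.0102 -0.9994] [-0.5132  0.5275  1.3968 -0.0071  1.25   -0.6946] 8.425
[-0.0313  0.0099 -0.9995] [-0.5129  0.5272  1.3966 -0.0072  1.25   -0.6948] 8.475
```

```bash
sed -i 's/"tilt",np.round(M\[2,0\],4)/"tilt",np.round(M[:2,0],4)/' plan.py; python3 plan.py .6075 -.2948 .06 10.9 3 0
```

```text
clock 8.53 pos [ 0.6004 -0.2925  0.1337] yaw 10.58 tilt [-0.0309  0.0095] q [-0.51  0.53  1.4  -0.01  1.25 -0.69] open 0.0328 F [-0.3 -0.7 -1. ]
[[[0.61,0.07,0.04],-0.02,0.0],[[0.61,0.07,0.04],-0.02,0.0],[[0.61,0.07,0.04],-0.02,0.0]]
```

Request:
play_rows:
  increments:
    - [[0.4,0.08,0.04],-0.05,0]
    - [[0.6,0.08,0.04],0,0]
    - [[0.6,0.08,0.04],0,0]
    - [[0,0,0],0,0]
    - [[0,0,0],0,0]

```text
clock: 9.15
position: [0.6096, -0.2916, 0.0663]
tcp_rot: [1.059, 1.326, -1.079]
wrist_force: [0.5, -0.4, -0.1]
opening: 0.0327
```

```bash
python3 plan.py .6075 -.2948 .029 10.9 2 0
```

```text
clock 9.15 pos [ 0.6096 -0.2916  0.0663] yaw 11.18 tilt [-0.0307  0.01  ] q [-0.51  0.6   1.44 -0.01  1.13 -0.7 ] open 0.0327 F [ 0.5 -0.4 -0.1]
[[[0.47,-0.02,0.04],0.02,0.0],[[0.47,-0.02,0.04],0.02,0.0]]
```

Request:
play_rows:
  increments:
    - [[0.35,-0.02,0.06],0,0]
    - [[0.35,-0.02,0.04],0,0]
    - [[0,0,0],0,0]
    - [[0,0,0],0,0]

```text
clock: 9.65
position: [0.6086, -0.2964, 0.038]
tcp_rot: [1.059, 1.323, -1.078]
wrist_force: [0.6, -0.7, -1.7]
opening: 0.033
```

```bash
python3 plan.py .6075 -.2948 .029 10.9 1 0
```

```text
clock 9.65 pos [ 0.6086 -0.2964  0.038 ] yaw 11.18 tilt [-0.0283  0.0086] q [-0.51  0.63  1.47 -0.01  1.07 -0.7 ] open 0.033 F [ 0.6 -0.7 -1.7]
[[[0.23,-0.01,-0.04],0.04,0.0]]
```

Request:
play_rows:
  increments:
    - [[0.19,0,-0.04],0,0]
    - [[0,0,0],0,0]
    - [[0,0,0],0,0]

```text
clock: 10.02
position: [0.6084, -0.2948, 0.0306]
tcp_rot: [1.059, 1.322, -1.078]
wrist_force: [0.0, -0.1, -0.6]
opening: 0.0329
```

```bash
python3 plan.py .6075 -.2948 .028 10.9 1 0
```

```text
clock 10.03 pos [ 0.6084 -0.2948  0.0306] yaw 11.18 tilt [-0.0273  0.0081] q [-0.51  0.64  1.48 -0.01  1.05 -0.7 ] open 0.0329 F [ 0.  -0.1 -0.6]
[[[0.07,-0.02,-0.0],0.04,0.0]]
```

Request:
play_rows:
  increments:
    - [[0.05,0,0],0,0]
    - [[0,0,0],0,0]
    - [[0,0,0],0,0]

```text
clock: 10.4
position: [0.6087, -0.295, 0.029]
tcp_rot: [1.059, 1.321, -1.078]
wrist_force: [0.4, 0.6, -1.4]
opening: 0.0326
```

```bash
python3 plan.py .6075 -.2948 .028 10.9 1 0
```

```text
clock 10.4 pos [ 0.6087 -0.295   0.029 ] yaw 11.18 tilt [-0.0264  0.0075] q [-0.51  0.64  1.48 -0.01  1.05 -0.7 ] open 0.0326 F [ 0.4  0.6 -1.4]
[[[0.03,-0.03,-0.01],0.04,0.0]]
```

Request:
play_rows:
  increments:
    - [[0,0,0],0,0.7]
    - [[0,0,0],0,1]
    - [[0,0,0],0,1]
    - [[0,0,0],0,1]
    - [[0,0,0],0,1]

```text
clock: 11.02
position: [0.6091, -0.2952, 0.0295]
tcp_rot: [1.059, 1.32, -1.077]
wrist_force: [-0.4, 0.0, 0.5]
opening: 0.0855
```

Request:
play_rows:
  increments:
    - [[-0.4,0,0],0,1]
    - [[-0.6,0,0],0,1]
    - [[-0.8,0,0],0,1]
    - [[-0.7,0,0],0,1]
    - [[-0.5,0,0],0,1]
    - [[0,0,0],0,1]

```text
clock: 11.78
position: [0.6134, -0.2967, 0.1588]
tcp_rot: [1.059, 1.315, -1.076]
wrist_force: [-0.3, 0.0, -0.0]
opening: 0.0852
```

```bash
python3 plan.py .526 .224 .13 -5.2 18 1;python3 - <<'E'
from h import *
from workcell import *
im=get_image("scene");cv2.imwrite("pics/b1.png",cv2.convertScaleAbs(cv2.resize(im["color"][150:310,100:310,::-1],None,fx=3.5,fy=3.5,interpolation=3),alpha=1.6))
im=get_image("scene");P=depthpts(im).reshape(-1,3);m=(np.hypot(P[:,0]-.6075,P[:,1]+.2948)<.04)&(P[:,2]<.1);q=P[m]
print(np.percentile(q[:,2],99.8)); from scipy.optimize import least_squares
q=q[(q[:,2]>.024)&(q[:,2]<.054)];o=least_squares(lambda c:np.hypot(q[:,0]-c[0],q[:,1]-c[1])-.017,[.6075,-.2948],loss="soft_l1",f_scale=.001);print(len(q),o.x)
E
```

```text
clock 11.78 pos [ 0.6134 -0.2967  0.1588] yaw 11.18 tilt [-0.0215  0.0048] q [-0.51  0.52  1.34 -0.01  1.3  -0.7 ] open 0.0852 F [-0.3  0.  -0. ]
[[[0.05,0.02,-0.73],0.13,1.0],[[0.05,0.01,-0.73],0.13,1.0],[[0.05,-0.0,-0.73],0.13,1.0],[[0.05,-0.01,-0.73],0.13,1.0],[[0.05,-0.02,-0.73],0.13,1.0],[[0.05,-0.04,-0.73],0.13,1.0],[[0.05,-0.05,-0.73],0.13,1.0],[[0.05,-0.06,-0.73],0.13,1.0],[[0.05,-0.07,-0.73],0.13,1.0],[[0.05,-0.08,-0.73],0.13,1.0],[[0.05,-0.09,-0.73],0.13,1.0],[[0.05,-0.11,-0.73],0.13,1.0],[[0.05,-0.12,-0.72],0.13,1.0],[[0.05,-0.13,-0.72],0.13,1.0],[[0.05,-0.14,-0.72],0.13,1.0],[[0.05,-0.15,-0.72],0.13,1.0],[[0.05,-0.16,-0.71],0.13,1.0],[[0.05,-0.17,-0.71],0.13,1.0]]
0.0888790555849615
171 [ 0.60901608 -0.29742814]
```

View pics/b1.png

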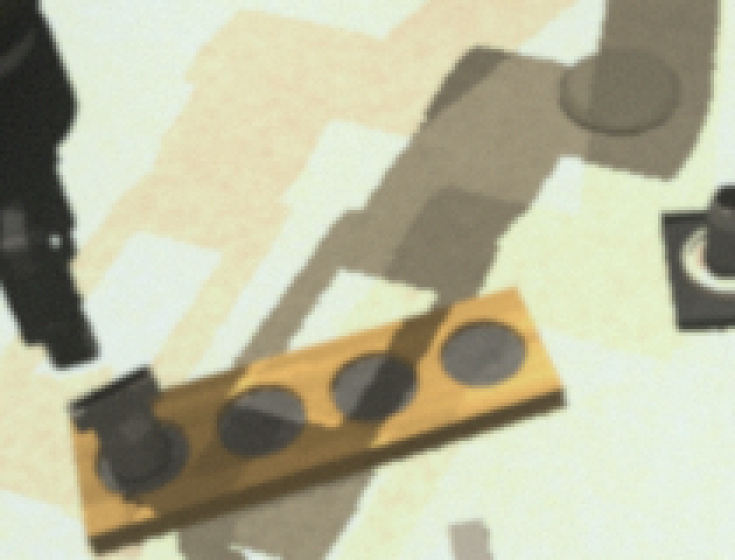

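Request:
play_rows:
  increments:
    - [[0,0.02,-0.73],0.13,1]
    - [[0,0.01,-0.73],0.13,1]
    - [[0,0,-0.73],0.13,1]
    - [[0,-0.01,-0.73],0.13,1]
    - [[0,-0.02,-0.73],0.13,1]
    - [[0,-0.04,-0.73],0.13,1]
    - [[0,-0.05,-0.73],0.13,1]
    - [[0,-0.06,-0.73],0.13,1]
    - [[0,-0.07,-0.73],0.13,1]
    - [[0,-0.08,-0.73],0.13,1]

```text
clock: 13.12
position: [0.5534, 0.0017, 0.1463]
tcp_rot: [1.174, 1.272, -1.218]
wrist_force: [-0.6, 0.3, -1.1]
opening: 0.0855
```

```bash
python3 plan.py .526 .224 .13 -5.2 8 1
```

```text
clock 13.12 pos [0.5534 0.0017 0.1463] yaw 1.68 tilt [-0.0518  0.0144] q [-0.08  0.38  1.63  0.01  1.19 -0.11] open 0.0855 F [-0.6  0.3 -1.1]
[[[0.07,-0.06,-0.7],0.13,1.0],[[0.07,-0.07,-0.7],0.13,1.0],[[0.07,-0.08,-0.69],0.13,1.0],[[0.07,-0.09,-0.69],0.13,1.0],[[0.07,-0.1,-0.69],0.13,1.0],[[0.07,-0.11,-0.69],0.13,1.0],[[0.07,-0.12,-0.69],0.13,1.0],[[0.07,-0.14,-0.69],0.13,1.0]]
```

Request:
play_rows:
  increments:
    - [[0,-0.06,-0.7],0.13,1]
    - [[0,-0.07,-0.7],0.13,1]
    - [[0,-0.08,-0.69],0.13,1]
    - [[0,-0.09,-0.69],0.13,1]
    - [[0,-0.1,-0.69],0.13,1]
    - [[0,-0.11,-0.69],0.13,1]
    - [[0,-0.12,-0.6],0.13,1]
    - [[0,-0.1,-0.4],0.13,1]
    - [[0,0,0],0,1]

```text
clock: 14.25
position: [0.5176, 0.216, 0.1386]
tcp_rot: [1.248, 1.224, -1.335]
wrist_force: [0.2, -0.5, 0.1]
opening: 0.0851
```

```bash
python3 plan.py .526 .224 .06 -5.2 3 1
```

```text
clock 14.25 pos [0.5176 0.216  0.1386] yaw -5.57 tilt [-0.0768  0.0104] q [0.3  0.41 1.61 0.03 1.2  0.38] open 0.0851 F [ 0.2 -0.5  0.1]
[[[0.65,0.11,-0.07],-0.02,1.0],[[0.65,0.11,-0.07],-0.02,1.0],[[0.65,0.11,-0.07],-0.02,1.0]]
```

Request:
play_rows:
  increments:
    - [[-0.3,0.8,0],0,1]
    - [[-0.3,0.8,0],0,1]
    - [[0,0,0],0,1]

```text
clock: 14.62
position: [0.5818, 0.2068, 0.1547]
tcp_rot: [1.241, 1.226, -1.341]
wrist_force: [-0.9, -0.0, -1.0]
opening: 0.0856
```

```bash
python3 plan.py .526 .224 .06 -5.2 3 1
```

```text
clock 14.62 pos [0.5818 0.2068 0.1547] yaw -5.51 tilt [-0.0836  0.0069] q [0.26 0.47 1.45 0.03 1.3  0.34] open 0.0856 F [-0.9 -0.  -1. ]
[[[0.83,-0.41,-0.1],-0.01,1.0],[[0.83,-0.41,-0.1],-0.01,1.0],[[0.83,-0.41,-0.1],-0.01,1.0]]
```

Request:
play_rows:
  increments:
    - [[0,-0.7,0],0,1]
    - [[0,-0.7,0],0,1]
    - [[0,0,0],0,1]

```text
clock: 15.0
position: [0.521, 0.209, 0.1562]
tcp_rot: [1.236, 1.229, -1.35]
wrist_force: [-0.2, -0.5, -0.2]
opening: 0.0855
```

```bash
python3 plan.py .526 .224 .06 -5.2 3 1
```

```text
clock 15.0 pos [0.521  0.209  0.1562] yaw -5.64 tilt [-0.0921  0.0044] q [0.29 0.4  1.57 0.03 1.26 0.37] open 0.0855 F [-0.2 -0.5 -0.2]
[[[0.79,0.1,-0.13],-0.02,1.0],[[0.79,0.1,-0.13],-0.02,1.0],[[0.79,0.1,-0.13],-0.02,1.0]]
```

Request:
play_rows:
  increments:
    - [[0,0,0],0,1]
    - [[0,0,0],0,1]
    - [[0,0,0],0,1]

```text
clock: 15.38
position: [0.5218, 0.2082, 0.1555]
tcp_rot: [1.236, 1.228, -1.351]
wrist_force: [0.2, -0.8, 0.0]
opening: 0.0851
```

```bash
python3 plan.py .526 .224 .06 -5.2 3 1
```

```text
clock 15.38 pos [0.5218 0.2082 0.1555] yaw -5.67 tilt [-0.092   0.0039] q [0.28 0.4  1.57 0.03 1.26 0.37] open 0.0851 F [ 0.2 -0.8  0. ]
[[[0.79,0.09,-0.14],-0.02,1.0],[[0.79,0.1,-0.14],-0.02,1.0],[[0.79,0.1,-0.14],-0.02,1.0]]
```

Request:
play_rows:
  increments:
    - [[0,0,-0.3],0,1]
    - [[0,0,-0.3],0,1]
    - [[0,0,0],0,1]

```text
clock: 15.75
position: [0.5255, 0.2343, 0.1552]
tcp_rot: [1.237, 1.228, -1.35]
wrist_force: [-0.0, -0.5, 0.3]
opening: 0.0855
```

```bash
python3 plan.py .526 .224 .06 -5.2 3 1
```

```text
clock 15.75 pos [0.5255 0.2343 0.1552] yaw -5.69 tilt [-0.0912  0.0047] q [0.32 0.41 1.55 0.04 1.27 0.41] open 0.0855 F [-0.  -0.5  0.3]
[[[0.79,0.08,0.08],-0.02,1.0],[[0.79,0.08,0.08],-0.02,1.0],[[0.79,0.08,0.08],-0.02,1.0]]
```

Request:
play_rows:
  increments:
    - [[0.5,0,0],0,1]
    - [[0.5,0,0],0,1]
    - [[0,0,0],0,1]

```text
clock: 16.12
position: [0.5223, 0.2355, 0.1149]
tcp_rot: [1.236, 1.228, -1.348]
wrist_force: [0.9, 0.4, 0.1]
opening: 0.0856
```

```bash
python3 plan.py .526 .224 .06 -5.2 3 1
```

```text
clock 16.12 pos [0.5223 0.2355 0.1149] yaw -5.56 tilt [-0.0898  0.0043] q [0.33 0.45 1.6  0.04 1.17 0.41] open 0.0856 F [0.9 0.4 0.1]
[[[0.45,0.08,0.09],-0.02,1.0],[[0.45,0.08,0.09],-0.02,1.0],[[0.45,0.08,0.09],-0.02,1.0]]
```

Request:
play_rows:
  increments:
    - [[-1,0,0],0,1]
    - [[-1,0,0],0,1]
    - [[-1,0,0],0,1]
    - [[0,0,0],0,1]

```text
clock: 16.62
position: [0.5342, 0.2354, 0.2403]
tcp_rot: [1.237, 1.227, -1.346]
wrist_force: [0.1, 0.5, -0.1]
opening: 0.0852
```

```bash
python3 plan.py .526 .224 .06 -5.2 3 1
```

```text
clock 16.62 pos [0.5342 0.2354 0.2403] yaw -5.52 tilt [-0.0885  0.0041] q [0.32 0.35 1.41 0.03 1.46 0.41] open 0.0852 F [ 0.1  0.5 -0.1]
[[[1.5,0.07,0.09],-0.02,1.0],[[1.5,0.07,0.09],-0.02,1.0],[[1.5,0.07,0.09],-0.02,1.0]]
```

Request:
play_rows:
  increments:
    - [[1,0,0],0,1]
    - [[1,0,0],0,1]
    - [[0.5,0,0],0,1]
    - [[0,0,0],0,1]

```text
clock: 17.12
position: [0.5253, 0.2359, 0.1395]
tcp_rot: [1.238, 1.226, -1.344]
wrist_force: [0.0, -0.9, 0.1]
opening: 0.0855
```

```bash
python3 plan.py .526 .224 .06 -5.2 3 1
```

```text
clock 17.12 pos [0.5253 0.2359 0.1395] yaw -5.5 tilt [-0.0857  0.0046] q [0.33 0.43 1.57 0.03 1.23 0.41] open 0.0855 F [ 0.  -0.9  0.1]
[[[0.66,0.07,0.1],-0.01,1.0],[[0.66,0.07,0.1],-0.01,1.0],[[0.66,0.07,0.1],-0.01,1.0]]
```

Request:
play_rows:
  increments:
    - [[0,0,-0.9],0,1]
    - [[0,0,-0.9],0,1]
    - [[0,0,0],0,1]

```text
clock: 17.5
position: [0.5336, 0.309, 0.1412]
tcp_rot: [1.241, 1.224, -1.343]
wrist_force: [0.6, -0.8, 0.5]
opening: 0.0854
```

```bash
python3 plan.py .526 .224 .06 -5.2 3 1
```

```text
clock 17.5 pos [0.5336 0.309  0.1412] yaw -5.58 tilt [-0.0839  0.0051] q [0.43 0.47 1.48 0.04 1.26 0.52] open 0.0854 F [ 0.6 -0.8  0.5]
[[[0.68,0.06,0.71],-0.02,1.0],[[0.68,0.06,0.71],-0.02,1.0],[[0.68,0.06,0.71],-0.02,1.0]]
```

Request:
play_rows:
  increments:
    - [[0,0,1],0,1]
    - [[0,0,1],0,1]
    - [[0,0,0],0,1]

```text
clock: 17.88
position: [0.5263, 0.227, 0.1435]
tcp_rot: [1.239, 1.223, -1.339]
wrist_force: [0.7, 0.2, -0.2]
opening: 0.0855
```

```bash
python3 plan.py .526 .224 .06 -5.2 3 1
```

```text
clock 17.88 pos [0.5263 0.227  0.1435] yaw -5.42 tilt [-0.0813  0.004 ] q [0.31 0.42 1.57 0.03 1.23 0.4 ] open 0.0855 F [ 0.7  0.2 -0.2]
[[[0.69,0.06,0.02],-0.01,1.0],[[0.69,0.06,0.02],-0.01,1.0],[[0.69,0.06,0.02],-0.01,1.0]]
```

Request:
play_rows:
  increments:
    - [[0,0,0],1,1]
    - [[0,0,0],-1,1]
    - [[0,0,0],0,1]

```text
clock: 18.25
position: [0.5274, 0.2268, 0.1457]
tcp_rot: [1.245, 1.22, -1.34]
wrist_force: [0.8, 0.3, 0.5]
opening: 0.0852
```

```bash
python3 plan.py .526 .224 .06 -5.2 3 1
```

```text
clock 18.25 pos [0.5274 0.2268 0.1457] yaw -5.67 tilt [-0.0782  0.0058] q [0.31 0.42 1.57 0.03 1.23 0.4 ] open 0.0852 F [0.8 0.3 0.5]
[[[0.71,0.05,0.02],-0.02,1.0],[[0.71,0.05,0.02],-0.02,1.0],[[0.71,0.05,0.02],-0.02,1.0]]
```

Request:
play_rows:
  increments:
    - [[0.7,0.05,0.04],0,1]
    - [[0.7,0.05,0.02],0,1]
    - [[0.7,0.05,0.02],0,1]
    - [[0,0,0],0,1]

```text
clock: 18.75
position: [0.529, 0.2253, 0.062]
tcp_rot: [1.255, 1.214, -1.34]
wrist_force: [-0.4, -0.2, -0.3]
opening: 0.0854
```

```bash
python3 plan.py .526 .224 .022 -5.2 2 1
```

```text
clock 18.75 pos [0.529  0.2253 0.062 ] yaw -6.11 tilt [-0.0726  0.0081] q [0.31 0.51 1.66 0.03 1.04 0.4 ] open 0.0854 F [-0.4 -0.2 -0.3]
[[[0.5,0.0,0.02],-0.07,1.0],[[0.5,0.0,0.02],-0.07,1.0]]
```

Request:
play_rows:
  increments:
    - [[0.5,-0.02,0.03],-0.1,1]
    - [[0.48,-0.02,0],0,1]
    - [[0,0,0],0,1]
    - [[0,0,0],0,1]

```text
clock: 19.25
position: [0.529, 0.2268, 0.0275]
tcp_rot: [1.256, 1.215, -1.326]
wrist_force: [0.4, -0.4, 0.0]
opening: 0.0857
```

```bash
python3 plan.py .5246 .224 .022 -5.2 1 1
```

```text
clock 19.25 pos [0.529  0.2268 0.0275] yaw -5.59 tilt [-0.0642  0.0111] q [0.31 0.55 1.7  0.04 0.95 0.39] open 0.0857 F [ 0.4 -0.4  0. ]
[[[0.14,-0.09,0.08],-0.06,1.0]]
```

Request:
play_rows:
  increments:
    - [[0.13,-0.1,0.08],0,1]
    - [[0,0,0],0,1]
    - [[0,0,0],0,1]

```text
clock: 19.62
position: [0.5256, 0.2245, 0.0247]
tcp_rot: [1.259, 1.213, -1.322]
wrist_force: [-0.8, -0.2, -0.1]
opening: 0.0856
```

```bash
python3 plan.py .5246 .224 .022 -5.2 1 1
```

```text
clock 19.62 pos [0.5256 0.2245 0.0247] yaw -5.61 tilt [-0.0603  0.0124] q [0.31 0.55 1.71 0.04 0.94 0.39] open 0.0856 F [-0.8 -0.2 -0.1]
[[[0.07,-0.02,0.01],-0.06,1.0]]
```

Request:
play_rows:
  increments:
    - [[0,0,0],0,0.3]
    - [[0,0,0],0,0]
    - [[0,0,0],0,0]
    - [[0,0,0],0,0]
    - [[0,0,0],0,0]
    - [[0,0,0],0,0]
  grip_force: 30

```text
clock: 20.38
position: [0.526, 0.2245, 0.0253]
tcp_rot: [1.26, 1.213, -1.322]
wrist_force: [-0.2, 0.2, 1.2]
opening: 0.0333
```

```bash
python3 plan.py .5246 .224 .13 -5.2 4 0
```

```text
clock 20.38 pos [0.526  0.2245 0.0253] yaw -5.61 tilt [-0.0596  0.0125] q [0.31 0.55 1.71 0.04 0.94 0.39] open 0.0333 F [-0.2  0.2  1.2]
[[[-0.65,-0.05,-0.0],-0.02,0.0],[[-0.65,-0.05,-0.0],-0.02,0.0],[[-0.65,-0.05,-0.0],-0.02,0.0],[[-0.65,-0.05,-0.0],-0.02,0.0]]
```

Request:
play_rows:
  increments:
    - [[-0.3,0,0],0,0]
    - [[-0.7,0,0],0,0]
    - [[-0.9,0,0],0,0]
    - [[-0.7,0,0],0,0]

```text
clock: 20.88
position: [0.5302, 0.2225, 0.1303]
tcp_rot: [1.254, 1.216, -1.328]
wrist_force: [0.6, 0.4, -1.6]
opening: 0.0332
```

```bash
python3 plan.py .5943 -.226 .14 10.9 16 0
```

```text
clock 20.88 pos [0.5302 0.2225 0.1303] yaw -5.62 tilt [-0.0665  0.0104] q [0.3  0.43 1.6  0.03 1.18 0.39] open 0.0332 F [ 0.6  0.4 -1.6]
[[[-0.03,0.17,0.69],-0.15,0.0],[[-0.03,0.15,0.69],-0.15,0.0],[[-0.03,0.14,0.69],-0.15,0.0],[[-0.03,0.13,0.7],-0.15,0.0],[[-0.03,0.12,0.7],-0.15,0.0],[[-0.03,0.1,0.7],-0.15,0.0],[[-0.03,0.09,0.7],-0.15,0.0],[[-0.03,0.08,0.7],-0.15,0.0],[[-0.03,0.07,0.7],-0.15,0.0],[[-0.03,0.05,0.71],-0.15,0.0],[[-0.03,0.04,0.71],-0.15,0.0],[[-0.03,0.03,0.71],-0.15,0.0],[[-0.03,0.02,0.71],-0.15,0.0],[[-0.03,0.0,0.71],-0.15,0.0],[[-0.03,-0.01,0.71],-0.15,0.0],[[-0.03,-0.02,0.71],-0.15,0.0]]
```

Request:
play_rows:
  increments:
    - [[-0.1,0.15,0.5],-0.2,0]
    - [[-0.1,0.2,0.95],-0.2,0]
    - [[-0.05,0.2,0.95],-0.2,0]
    - [[-0.05,0.18,0.95],-0.2,0]
    - [[-0.05,0.16,0.95],-0.2,0]
    - [[-0.05,0.13,0.95],-0.2,0]
    - [[-0.03,0.1,0.95],-0.2,0]

```text
clock: 21.75
position: [0.5758, -0.03, 0.1506]
tcp_rot: [1.134, 1.297, -1.18]
wrist_force: [0.8, -0.2, -1.4]
opening: 0.0334
```

```bash
python3 plan.py .5943 -.226 .13 10.9 6 0
```

```text
clock 21.75 pos [ 0.5758 -0.03    0.1506] yaw 4.68 tilt [-0.0542  0.0133] q [-0.13  0.41  1.57  0.01  1.22 -0.21] open 0.0334 F [ 0.8 -0.2 -1.4]
[[[0.07,0.01,0.82],-0.15,0.0],[[0.07,-0.0,0.82],-0.15,0.0],[[0.07,-0.02,0.82],-0.15,0.0],[[0.07,-0.03,0.82],-0.15,0.0],[[0.07,-0.04,0.82],-0.15,0.0],[[0.07,-0.06,0.82],-0.15,0.0]]
```

Tilt is shrinking; continue.

Request:
play_rows:
  increments:
    - [[0.07,0.01,0.8],-0.15,0]
    - [[0.07,0,0.8],-0.15,0]
    - [[0.07,-0.02,0.8],-0.15,0]
    - [[0.07,-0.03,0.8],-0.15,0]
    - [[0.07,-0.04,0.8],-0.15,0]
    - [[0.07,-0.06,0.6],-0.1,0]
    - [[0,0,0],0,0]

```text
clock: 22.62
position: [0.5932, -0.2227, 0.134]
tcp_rot: [1.062, 1.338, -1.1]
wrist_force: [-0.3, 0.5, -1.3]
opening: 0.0333
```

```bash
python3 plan.py .5935 -.226 .05 10.9 3 0
```

```text
clock 22.62 pos [ 0.5932 -0.2227  0.134 ] yaw 10.47 tilt [-0.05    0.0122] q [-0.42  0.49  1.46 -0.01  1.24 -0.6 ] open 0.0333 F [-0.3  0.5 -1.3]
[[[0.7,0.03,0.04],-0.02,0.0],[[0.7,0.03,0.04],-0.02,0.0],[[0.7,0.03,0.04],-0.02,0.0]]
```

Request:
play_rows:
  increments:
    - [[0.7,0.03,0.06],0,0]
    - [[0.7,0.03,0.04],0,0]
    - [[0.6,0.03,0.04],0,0]
    - [[0,0,0],0,0]
    - [[0,0,0],0,0]

```text
clock: 23.25
position: [0.595, -0.2227, 0.0557]
tcp_rot: [1.065, 1.336, -1.097]
wrist_force: [-0.5, -0.3, -0.9]
opening: 0.0332
```

```bash
python3 plan.py .5935 -.226 .030 10.9 1 0
```

```text
clock 23.25 pos [ 0.595  -0.2227  0.0557] yaw 10.47 tilt [-0.0466  0.0136] q [-0.42  0.57  1.54 -0.01  1.08 -0.6 ] open 0.0332 F [-0.5 -0.3 -0.9]
[[[0.64,-0.02,0.09],-0.06,0.0]]
```

Request:
play_rows:
  increments:
    - [[0.25,0,0.1],0,0]
    - [[0.25,0,0],0,0]
    - [[0,0,0],0,0]
    - [[0,0,0],0,0]

```text
clock: 23.75
position: [0.5963, -0.2268, 0.0369]
tcp_rot: [1.065, 1.332, -1.095]
wrist_force: [0.4, -0.2, -0.1]
opening: 0.0333
```

```bash
python3 plan.py .5935 -.226 .030 10.9 1 0
python3 - <<'E'
from h import *
from workcell import *
im=get_image("scene");cv2.imwrite("pics/b2.png",cv2.convertScaleAbs(cv2.resize(im["color"][200:310,110:280,::-1],None,fx=4,fy=4,interpolation=3),alpha=1.6))
E
```

```text
clock 23.75 pos [ 0.5963 -0.2268  0.0369] yaw 10.48 tilt [-0.0427  0.012 ] q [-0.43  0.6   1.55 -0.01  1.04 -0.6 ] open 0.0333 F [ 0.4 -0.2 -0.1]
[[[0.18,-0.06,-0.03],-0.06,0.0]]
```

View pics/b2.png

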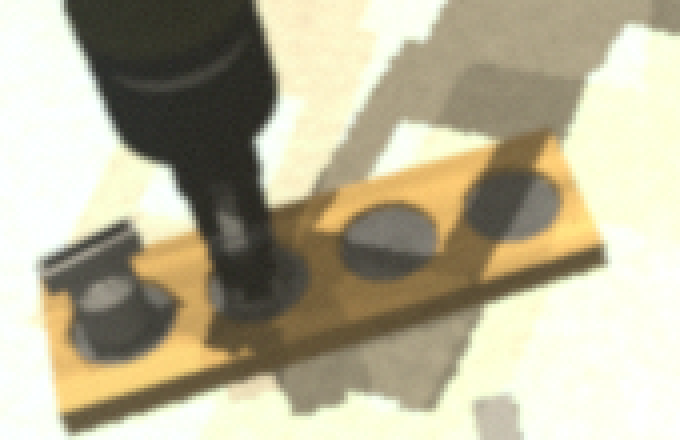

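Request:
play_rows:
  increments:
    - [[0.16,-0.05,-0.03],0,0]
    - [[0,0,0],0,0]
    - [[0,0,0],0,0]

```text
clock: 24.18
position: [0.5936, -0.2259, 0.0304]
tcp_rot: [1.065, 1.332, -1.095]
wrist_force: [0.3, 0.2, -0.3]
opening: 0.0334
```

```bash
python3 plan.py .5935 -.226 .0295 10.9 1 0
```

```text
clock 24.18 pos [ 0.5936 -0.2259  0.0304] yaw 10.47 tilt [-0.0426  0.0119] q [-0.43  0.6   1.56 -0.01  1.02 -0.6 ] open 0.0334 F [ 0.3  0.2 -0.3]
[[[0.02,-0.0,0.0],-0.06,0.0]]
```

Request:
play_rows:
  increments:
    - [[0.03,0,0],0,0]
    - [[0,0,0],0,0]
    - [[0,0,0],0,0.6]
    - [[0,0,0],0,1]
    - [[0,0,0],0,1]
    - [[0,0,0],0,1]
    - [[0,0,0],0,1]

```text
clock: 25.05
position: [0.5942, -0.2261, 0.0299]
tcp_rot: [1.065, 1.33, -1.095]
wrist_force: [0.4, 0.1, 0.2]
opening: 0.0855
```

Request:
play_rows:
  increments:
    - [[-0.4,0,0],0,1]
    - [[-0.8,0,0],0,1]
    - [[-0.9,0,0],0,1]
    - [[-0.7,0,0],0,1]
    - [[0,0,0],0,1]

```text
clock: 25.68
position: [0.5998, -0.2278, 0.1491]
tcp_rot: [1.065, 1.328, -1.094]
wrist_force: [-0.1, -0.4, 0.0]
opening: 0.0856
```

```bash
python3 plan.py .5186 .154 .13 -5.2 12 1;cat >fit.py <<'E'
from h import *
from workcell import *
import sys
from scipy.optimize import least_squares
def fit(x,y,zmax=.1):
    for n in("scene","top"):
        im=get_image(n);P=depthpts(im).reshape(-1,3);m=(np.hypot(P[:,0]-x,P[:,1]-y)<.035)&(P[:,2]<zmax);q=P[m]
        if len(q)<20: print(n,"hidden");continue
        zt=np.percentile(q[:,2],99.8)
        r=[]
        for a,b in((.022,.038),(.038,.055),(.022,.055)):
            w=q[(q[:,2]>a)&(q[:,2]<b)]
            if len(w)<8: r.append(None);continue
            o=least_squares(lambda c:np.hypot(w[:,0]-c[0],w[:,1]-c[1])-.017,[x,y],loss="soft_l1",f_scale=.001);r.append((len(w),np.round(o.x,4).tolist()))
        print(n,"top z",round(zt,4),"low/high/all",r)
fit(float(sys.argv[1]),float(sys.argv[2]))
E
python3 fit.py .5943 -.226; python3 fit.py .5186 .154
```

```text
clock 25.68 pos [ 0.5998 -0.2278  0.1491] yaw 10.47 tilt [-0.0389  0.0102] q [-0.42  0.48  1.43 -0.01  1.26 -0.6 ] open 0.0856 F [-0.1 -0.4  0. ]
[[[0.05,-0.02,-0.81],0.19,1.0],[[0.05,-0.04,-0.81],0.19,1.0],[[0.05,-0.06,-0.81],0.19,1.0],[[0.05,-0.08,-0.81],0.19,1.0],[[0.05,-0.09,-0.81],0.19,1.0],[[0.05,-0.11,-0.8],0.19,1.0],[[0.05,-0.13,-0.8],0.19,1.0],[[0.05,-0.15,-0.8],0.19,1.0],[[0.05,-0.17,-0.79],0.19,1.0],[[0.05,-0.19,-0.79],0.19,1.0],[[0.05,-0.2,-0.79],0.19,1.0],[[0.05,-0.22,-0.78],0.19,1.0]]
scene top z 0.0879 low/high/all [(97, [0.595, -0.2272]), (82, [0.5948, -0.2277]), (179, [0.5949, -0.2275])]
top top z 0.0888 low/high/all [(54, [0.5973, -0.2239]), (28, [0.5958, -0.2257]), (82, [0.5965, -0.225])]
scene top z 0.0884 low/high/all [(70, [0.5178, 0.1531]), (103, [0.5181, 0.1538]), (173, [0.518, 0.1534])]
top top z 0.089 low/high/all [(26, [0.5193, 0.1551]), (176, [0.5198, 0.1572]), (202, [0.5195, 0.1557])]
```

Request:
play_rows:
  increments:
    - [[0,-0.02,-0.6],0.19,1]
    - [[0.03,-0.04,-0.81],0.19,1]
    - [[0.03,-0.06,-0.81],0.19,1]
    - [[0.03,-0.08,-0.81],0.19,1]
    - [[0.03,-0.09,-0.81],0.19,1]
    - [[0.03,-0.11,-0.8],0.19,1]
    - [[0.03,-0.13,-0.8],0.19,1]

```text
clock: 26.75
position: [0.5439, -0.0071, 0.1315]
tcp_rot: [1.182, 1.279, -1.24]
wrist_force: [0.6, 0.7, 0.6]
opening: 0.0857
```

```bash
python3 plan.py .5186 .154 .12 -5.2 6 1
```

```text
clock 26.75 pos [ 0.5439 -0.0071  0.1315] yaw 0.74 tilt [-0.0676  0.0191] q [-0.1   0.39  1.65  0.01  1.16 -0.12] open 0.0857 F [0.6 0.7 0.6]
[[[0.07,-0.09,-0.67],0.14,1.0],[[0.07,-0.1,-0.67],0.14,1.0],[[0.07,-0.12,-0.67],0.14,1.0],[[0.07,-0.13,-0.67],0.14,1.0],[[0.07,-0.14,-0.66],0.14,1.0],[[0.07,-0.15,-0.66],0.14,1.0]]
```

Request:
play_rows:
  increments:
    - [[0,-0.06,-0.45],0.1,1]
    - [[0,-0.07,-0.45],0.1,1]
    - [[0,-0.08,-0.45],0.1,1]
    - [[0,-0.08,-0.45],0.1,1]
    - [[0,-0.09,-0.45],0.1,1]
    - [[0,-0.1,-0.45],0.1,1]
    - [[0,-0.1,-0.45],0.1,1]
    - [[0,-0.1,-0.45],0.1,1]
    - [[0,-0.1,-0.3],0,1]
    - [[0,0,0],0,1]

```text
clock: 28.0
position: [0.5048, 0.1566, 0.1226]
tcp_rot: [1.231, 1.251, -1.339]
wrist_force: [0.2, 0.1, -0.0]
opening: 0.0854
```

```bash
python3 plan.py .5176 .154 .06 -5.2 3 1
```

```text
clock 28.0 pos [0.5048 0.1566 0.1226] yaw -4.77 tilt [-0.0992  0.0165] q [0.2  0.39 1.68 0.04 1.16 0.26] open 0.0854 F [ 0.2  0.1 -0. ]
[[[0.51,0.16,0.02],0.02,1.0],[[0.51,0.16,0.02],0.02,1.0],[[0.51,0.16,0.02],0.02,1.0]]
```

Request:
play_rows:
  increments:
    - [[0.5,0.16,0.02],0,1]
    - [[0.5,0.16,0.02],0,1]
    - [[0.5,0.16,0.02],0,1]
    - [[0,0,0],0,1]
    - [[0,0,0],0,1]
    - [[0,0,0],0,1]

```text
clock: 28.75
position: [0.5184, 0.1506, 0.0596]
tcp_rot: [1.23, 1.25, -1.34]
wrist_force: [-0.5, 1.0, -0.9]
opening: 0.0857
```

```bash
python3 plan.py .517 .154 .025 -5.2 2 1
```

```text
clock 28.75 pos [0.5184 0.1506 0.0596] yaw -4.79 tilt [-0.0992  0.0148] q [0.18 0.49 1.72 0.04 1.03 0.24] open 0.0857 F [-0.5  1.  -0.9]
[[[0.43,0.02,-0.04],0.03,1.0],[[0.43,0.02,-0.04],0.03,1.0]]
```

Request:
play_rows:
  increments:
    - [[0,0,0],1,1]
    - [[0,0,0],-1,1]
    - [[0,0,0],1,1]
    - [[0,0,0],-1,1]
    - [[0,0,0],0,1]

```text
clock: 29.38
position: [0.5204, 0.151, 0.0641]
tcp_rot: [1.236, 1.245, -1.335]
wrist_force: [-0.0, 0.1, -1.7]
opening: 0.0856
```

```bash
python3 plan.py .517 .154 .025 -5.2 2 1
```

```text
clock 29.38 pos [0.5204 0.151  0.0641] yaw -4.87 tilt [-0.0918  0.0159] q [0.18 0.48 1.72 0.04 1.03 0.25] open 0.0856 F [-0.   0.1 -1.7]
[[[0.49,0.0,-0.03],0.02,1.0],[[0.49,0.0,-0.03],0.02,1.0]]
```

Request:
play_rows:
  increments:
    - [[0,0,0],1,1]
    - [[0,0,0],-1,1]
    - [[0,0,0],1,1]
    - [[0,0,0],-1,1]
    - [[0,0,0],1,1]
    - [[0,0,0],-1,1]
    - [[0,0,0],1,1]
    - [[0,0,0],-1,1]
    - [[0,0,0],1,1]
    - [[0,0,0],-1,1]

```text
clock: 30.62
position: [0.5225, 0.1517, 0.0696]
tcp_rot: [1.258, 1.227, -1.346]
wrist_force: [-0.5, 0.2, -0.1]
opening: 0.0854
```

```bash
python3 plan.py .517 .154 .025 -5.2 2 1
```

```text
clock 30.62 pos [0.5225 0.1517 0.0696] yaw -6.22 tilt [-0.0827  0.0174] q [0.18 0.47 1.71 0.04 1.04 0.27] open 0.0854 F [-0.5  0.2 -0.1]
[[[0.56,-0.02,-0.02],-0.07,1.0],[[0.56,-0.02,-0.02],-0.07,1.0]]
```

Request:
play_rows:
  increments:
    - [[0.5,-0.02,-0.03],-0.07,1]
    - [[0.5,-0.02,-0.03],-0.07,1]
    - [[0,0,0],0,1]
    - [[0,0,0],0,1]

```text
clock: 31.12
position: [0.5199, 0.1554, 0.0319]
tcp_rot: [1.254, 1.23, -1.333]
wrist_force: [0.4, -0.1, 0.7]
opening: 0.0853
```

```bash
python3 plan.py .517 .154 .024 -5.2 1 1
```

```text
clock 31.12 pos [0.5199 0.1554 0.0319] yaw -5.57 tilt [-0.0772  0.0183] q [0.19 0.52 1.76 0.04 0.94 0.26] open 0.0853 F [ 0.4 -0.1  0.7]
[[[0.2,-0.05,0.04],-0.05,1.0]]
```

Request:
play_rows:
  increments:
    - [[0.2,-0.06,0.04],0,1]
    - [[0,0,0],0,1]
    - [[0,0,0],0,1]
    - [[0,0,0],0,1]

```text
clock: 31.62
position: [0.5179, 0.1542, 0.0254]
tcp_rot: [1.257, 1.227, -1.331]
wrist_force: [0.4, 0.2, -0.7]
opening: 0.0854
```

```bash
python3 plan.py .517 .154 .024 -5.2 1 1
```

```text
clock 31.62 pos [0.5179 0.1542 0.0254] yaw -5.65 tilt [-0.074   0.0189] q [0.19 0.52 1.77 0.04 0.92 0.26] open 0.0854 F [ 0.4  0.2 -0.7]
[[[0.04,-0.02,0.01],-0.07,1.0]]
```

Request:
play_rows:
  increments:
    - [[0,0,0],0,0.3]
    - [[0,0,0],0,0]
    - [[0,0,0],0,0]
    - [[0,0,0],0,0]
    - [[0,0,0],0,0]
    - [[0,0,0],0,0]

```text
clock: 32.38
position: [0.5185, 0.1543, 0.0261]
tcp_rot: [1.258, 1.227, -1.33]
wrist_force: [-0.4, -0.9, 1.5]
opening: 0.0334
```

```bash
python3 plan.py .517 .154 .024 -5.2 1 1
```

```text
clock 32.38 pos [0.5185 0.1543 0.0261] yaw -5.65 tilt [-0.0728  0.0191] q [0.19 0.52 1.77 0.04 0.92 0.26] open 0.0334 F [-0.4 -0.9  1.5]
[[[0.05,-0.03,0.01],-0.06,1.0]]
```

Request:
play_rows:
  increments:
    - [[-0.3,0,0],0,0]
    - [[-0.7,0,0],0,0]
    - [[-0.9,0,0],0,0]
    - [[-0.7,0,0],0,0]

```text
clock: 32.88
position: [0.5238, 0.1518, 0.1312]
tcp_rot: [1.253, 1.231, -1.336]
wrist_force: [0.1, 0.0, -0.4]
opening: 0.0329
```

```bash
python3 plan.py .580 -.1575 .14 10.9 12 0
```

```text
clock 32.88 pos [0.5238 0.1518 0.1312] yaw -5.65 tilt [-0.0802  0.0177] q [0.18 0.4  1.65 0.03 1.17 0.27] open 0.0329 F [ 0.1  0.  -0.4]
[[[-0.04,0.18,0.63],-0.2,0.0],[[-0.04,0.16,0.63],-0.2,0.0],[[-0.04,0.15,0.64],-0.2,0.0],[[-0.04,0.13,0.64],-0.2,0.0],[[-0.04,0.12,0.64],-0.2,0.0],[[-0.04,0.1,0.65],-0.2,0.0],[[-0.04,0.09,0.65],-0.2,0.0],[[-0.04,0.07,0.65],-0.2,0.0],[[-0.04,0.05,0.65],-0.2,0.0],[[-0.04,0.04,0.65],-0.2,0.0],[[-0.04,0.02,0.65],-0.2,0.0],[[-0.04,0.01,0.65],-0.2,0.0]]
```

Request:
play_rows:
  increments:
    - [[-0.07,0.15,0.4],-0.2,0]
    - [[-0.07,0.16,0.63],-0.2,0]
    - [[-0.07,0.15,0.64],-0.2,0]
    - [[-0.07,0.13,0.64],-0.2,0]
    - [[-0.07,0.12,0.64],-0.2,0]
    - [[-0.07,0.1,0.65],-0.2,0]
    - [[-0.04,0.09,0.65],-0.2,0]
    - [[-0.04,0.07,0.65],-0.2,0]
    - [[-0.04,0.05,0.65],-0.2,0]

```text
clock: 34.0
position: [0.5703, -0.0752, 0.1548]
tcp_rot: [1.098, 1.334, -1.152]
wrist_force: [0.4, 0.9, -0.3]
opening: 0.0336
```

```bash
python3 plan.py .580 -.1575 .13 10.9 3 0
```

```text
clock 34.0 pos [ 0.5703 -0.0752  0.1548] yaw 7.38 tilt [-0.0698  0.0192] q [-0.21  0.41  1.55  0.    1.25 -0.34] open 0.0336 F [ 0.4  0.9 -0.3]
[[[0.19,0.01,0.7],-0.17,0.0],[[0.19,-0.01,0.7],-0.17,0.0],[[0.19,-0.02,0.7],-0.17,0.0]]
```

Request:
play_rows:
  increments:
    - [[0.1,0.01,0.65],-0.17,0]
    - [[0.1,0,0.65],-0.17,0]
    - [[0.1,0,0.65],-0.17,0]
    - [[0,0,0],0,0]
    - [[0,0,0],0,0]

```text
clock: 34.62
position: [0.5816, -0.1559, 0.1428]
tcp_rot: [1.056, 1.359, -1.104]
wrist_force: [0.6, 0.3, -0.4]
opening: 0.0332
```

```bash
python3 plan.py .580 -.1575 .05 10.9 3 0;python3 - <<'E'
from h import *
from workcell import *
im=get_image("scene");cv2.imwrite("pics/b3.png",cv2.convertScaleAbs(cv2.resize(im["color"][170:310,110:300,::-1],None,fx=4,fy=4,interpolation=3),alpha=1.6))
E
```

```text
clock 34.62 pos [ 0.5816 -0.1559  0.1428] yaw 10.82 tilt [-0.068   0.0196] q [-0.33  0.45  1.51 -0.    1.25 -0.52] open 0.0332 F [ 0.6  0.3 -0.4]
[[[0.77,0.03,0.04],-0.0,0.0],[[0.77,0.03,0.04],-0.0,0.0],[[0.77,0.03,0.04],-0.0,0.0]]
```

View pics/b3.png

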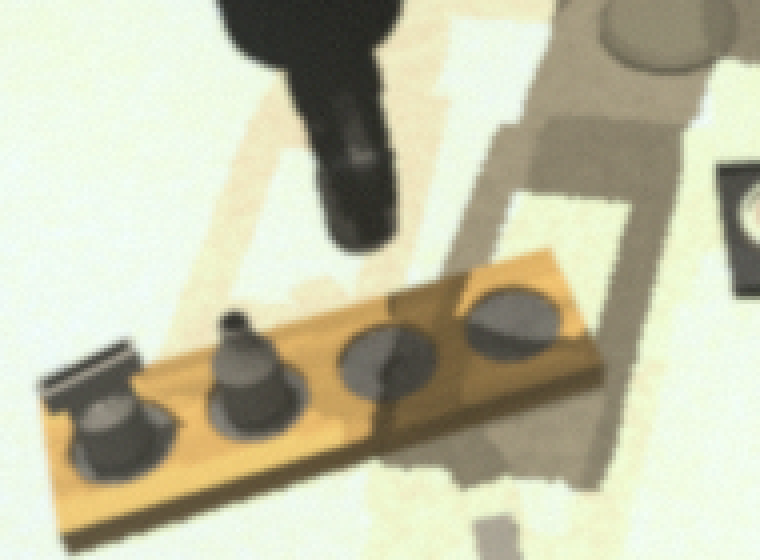

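Request:
play_rows:
  increments:
    - [[0.7,0.04,0.05],0,0]
    - [[0.75,0.04,0.05],0,0]
    - [[0.6,0.04,0.03],0,0]
    - [[0,0,0],0,0]
    - [[0,0,0],0,0]

```text
clock: 35.3
position: [0.5834, -0.154, 0.0621]
tcp_rot: [1.053, 1.357, -1.097]
wrist_force: [0.6, 0.3, -0.5]
opening: 0.0332
```

```bash
python3 plan.py .581 -.1575 .033 10.9 1 0
```

```text
clock 35.3 pos [ 0.5834 -0.154   0.0621] yaw 11.1 tilt [-0.0636  0.0188] q [-0.33  0.54  1.59 -0.    1.08 -0.52] open 0.0332 F [ 0.6  0.3 -0.5]
[[[0.73,-0.03,0.1],0.03,0.0]]
```

Request:
play_rows:
  increments:
    - [[0.35,-0.02,0.1],0,0]
    - [[0.35,-0.02,0],0,0]
    - [[0,0,0],0,0]
    - [[0,0,0],0,0]

```text
clock: 35.8
position: [0.582, -0.1581, 0.0345]
tcp_rot: [1.054, 1.354, -1.095]
wrist_force: [-0.4, 0.0, -0.7]
opening: 0.0333
```

```bash
python3 plan.py .581 -.1575 .031 10.9 1 0
```

```text
clock 35.8 pos [ 0.582  -0.1581  0.0345] yaw 11.11 tilt [-0.06    0.0175] q [-0.33  0.57  1.62 -0.    1.01 -0.52] open 0.0333 F [-0.4  0.  -0.7]
[[[0.09,-0.02,-0.02],0.03,0.0]]
```

Request:
play_rows:
  increments:
    - [[0.09,-0.02,-0.02],0,0]
    - [[0,0,0],0,0]
    - [[0,0,0],0,0]

```text
clock: 36.17
position: [0.5812, -0.1576, 0.0312]
tcp_rot: [1.054, 1.353, -1.095]
wrist_force: [-0.2, -0.4, -1.2]
opening: 0.0332
```

```bash
python3 plan.py .581 -.1575 .0305 10.9 1 0
```

```text
clock 36.17 pos [ 0.5812 -0.1576  0.0312] yaw 11.1 tilt [-0.059   0.0172] q [-0.33  0.57  1.63 -0.    1.   -0.52] open 0.0332 F [-0.2 -0.4 -1.2]
[[[0.02,-0.0,-0.0],0.03,0.0]]
```

Request:
play_rows:
  increments:
    - [[0.03,0,0],0,0]
    - [[0,0,0],0,0]
    - [[0,0,0],0,0.6]
    - [[0,0,0],0,1]
    - [[0,0,0],0,1]
    - [[0,0,0],0,1]
    - [[0,0,0],0,1]

```text
clock: 37.05
position: [0.5819, -0.1578, 0.0308]
tcp_rot: [1.054, 1.351, -1.094]
wrist_force: [-0.1, 0.1, 0.3]
opening: 0.0855
```

Request:
play_rows:
  increments:
    - [[-0.4,0,0],0,1]
    - [[-0.8,0,0],0,1]
    - [[-0.9,0,0],0,1]
    - [[-0.7,0,0],0,1]
    - [[0,0,0],0,1]

```text
clock: 37.67
position: [0.5894, -0.16, 0.1499]
tcp_rot: [1.055, 1.348, -1.093]
wrist_force: [0.1, -0.4, -1.1]
opening: 0.0852
```

```bash
python3 plan.py .511 .085 .13 -5.2 12 1;python3 fit.py .581 -.1575; python3 fit.py .512 .085;python3 - <<'E'
from h import *
from workcell import *
im=get_image("scene");cv2.imwrite("pics/b4.png",cv2.convertScaleAbs(cv2.resize(im["color"][170:310,110:300,::-1],None,fx=4,fy=4,interpolation=3),alpha=1.6))
E
```

```text
clock 37.67 pos [ 0.5894 -0.16    0.1499] yaw 11.09 tilt [-0.0549  0.0158] q [-0.33  0.45  1.49 -0.    1.26 -0.52] open 0.0852 F [ 0.1 -0.4 -1.1]
[[[0.06,-0.06,-0.53],0.2,1.0],[[0.06,-0.07,-0.53],0.2,1.0],[[0.06,-0.08,-0.53],0.2,1.0],[[0.06,-0.1,-0.53],0.2,1.0],[[0.06,-0.11,-0.52],0.2,1.0],[[0.06,-0.12,-0.52],0.2,1.0],[[0.06,-0.13,-0.52],0.2,1.0],[[0.06,-0.15,-0.51],0.2,1.0],[[0.06,-0.16,-0.51],0.2,1.0],[[0.06,-0.17,-0.51],0.2,1.0],[[0.06,-0.18,-0.5],0.2,1.0],[[0.06,-0.19,-0.5],0.2,1.0]]
scene top z 0.0914 low/high/all [(92, [0.5826, -0.1589]), (94, [0.582, -0.1585]), (186, [0.5823, -0.1587])]
top top z 0.0245 low/high/all [None, None, None]
scene top z 0.0733 low/high/all [(67, [0.5117, 0.0837]), (75, [0.5116, 0.0837]), (142, [0.5117, 0.0837])]
top top z 0.0742 low/high/all [(17, [0.513, 0.086]), (18, [0.5128, 0.0858]), (35, [0.5129, 0.0859])]
```

View pics/b4.png

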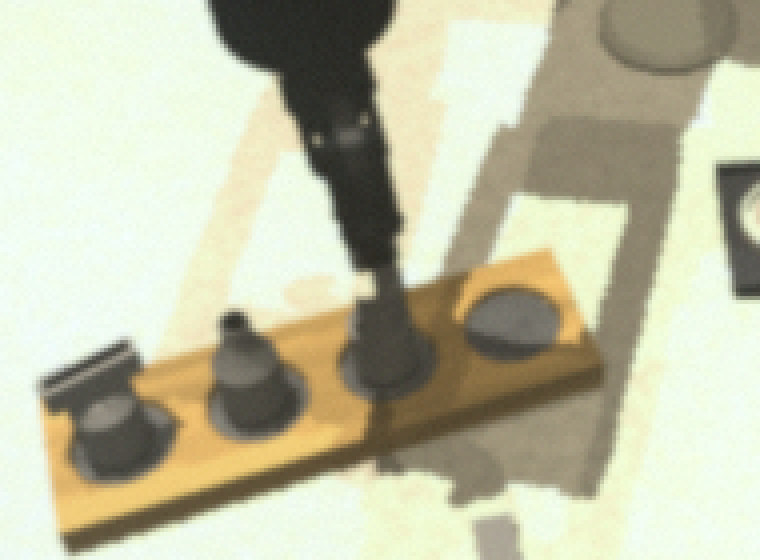

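Request:
play_rows:
  increments:
    - [[0.03,-0.06,-0.5],0.2,1]
    - [[0.03,-0.07,-0.53],0.2,1]
    - [[0.03,-0.08,-0.53],0.2,1]
    - [[0.03,-0.1,-0.53],0.2,1]
    - [[0.03,-0.11,-0.52],0.2,1]
    - [[0.03,-0.12,-0.52],0.2,1]
    - [[0.03,-0.13,-0.52],0.2,1]
    - [[0.03,-0.15,-0.51],0.2,1]
    - [[0.03,-0.16,-0.51],0.2,1]

```text
clock: 39.05
position: [0.5197, 0.0291, 0.1296]
tcp_rot: [1.207, 1.275, -1.29]
wrist_force: [0.8, 0.2, 0.0]
opening: 0.0853
```

```bash
python3 plan.py .511 .085 .12 -5.2 3 1
```

```text
clock 39.05 pos [0.5197 0.0291 0.1296] yaw -1.88 tilt [-0.0885  0.0233] q [-0.04  0.38  1.69  0.02  1.16 -0.02] open 0.0853 F [0.8 0.2 0. ]
[[[0.1,-0.08,-0.46],0.16,1.0],[[0.1,-0.09,-0.46],0.16,1.0],[[0.1,-0.1,-0.46],0.16,1.0]]
```

Request:
play_rows:
  increments:
    - [[0,-0.04,-0.46],0.16,1]
    - [[0,-0.04,-0.46],0.16,1]
    - [[0,0,-0.46],0.16,1]
    - [[0,0,0],1,1]
    - [[0,0,0],-1,1]
    - [[0,0,0],1,1]
    - [[0,0,0],-1,1]
    - [[0,0,0],1,1]
    - [[0,0,0],-1,1]

```text
clock: 40.17
position: [0.5094, 0.0877, 0.1193]
tcp_rot: [1.232, 1.262, -1.356]
wrist_force: [-0.3, -0.4, 0.4]
opening: 0.085
```

```bash
python3 plan.py .511 .085 .06 -5.2 3 1
```

```text
clock 40.17 pos [0.5094 0.0877 0.1193] yaw -5.24 tilt [-0.1149  0.0218] q [0.07 0.39 1.69 0.03 1.17 0.15] open 0.085 F [-0.3 -0.4  0.4]
[[[0.49,0.07,0.03],-0.0,1.0],[[0.49,0.07,0.03],-0.0,1.0],[[0.49,0.07,0.03],-0.0,1.0]]
```

Request:
play_rows:
  increments:
    - [[0,0,0],1,1]
    - [[0,0,0],-1,1]
    - [[0,0,0],1,1]
    - [[0,0,0],-1,1]
    - [[0,0,0],1,1]
    - [[0,0,0],-1,1]
    - [[0,0,0],1,1]
    - [[0,0,0],-1,1]
    - [[0,0,0],1,1]
    - [[0,0,0],-1,1]

```text
clock: 41.42
position: [0.4993, 0.0868, 0.1067]
tcp_rot: [1.215, 1.28, -1.379]
wrist_force: [0.4, -0.6, -0.1]
opening: 0.0856
```

```bash
python3 plan.py .511 .085 .06 -5.2 3 1
```

```text
clock 41.42 pos [0.4993 0.0868 0.1067] yaw -5.29 tilt [-0.1432  0.0196] q [0.07 0.41 1.71 0.03 1.16 0.15] open 0.0856 F [ 0.4 -0.6 -0.1]
[[[0.37,0.15,0.01],-0.0,1.0],[[0.37,0.15,0.01],-0.0,1.0],[[0.37,0.15,0.01],-0.0,1.0]]
```

Request:
play_rows:
  increments:
    - [[-1,0,0],0,1]
    - [[1,0,0],0,1]
    - [[-1,0,0],0,1]
    - [[1,0,0],0,1]
    - [[-1,0,0],0,1]
    - [[1,0,0],0,1]
    - [[-1,0,0],0,1]
    - [[1,0,0],0,1]
    - [[0,0,0],0,1]

```text
clock: 42.55
position: [0.4787, 0.0853, 0.0874]
tcp_rot: [1.186, 1.311, -1.417]
wrist_force: [0.6, 0.4, -0.1]
opening: 0.0852
```

```bash
python3 plan.py .511 .085 .06 -5.2 3 1
```

```text
clock 42.55 pos [0.4787 0.0853 0.0874] yaw -5.32 tilt [-0.1911  0.0164] q [0.07 0.44 1.74 0.03 1.16 0.14] open 0.0852 F [ 0.6  0.4 -0.1]
[[[0.17,0.31,-0.02],-0.01,1.0],[[0.17,0.31,-0.02],-0.01,1.0],[[0.17,0.31,-0.02],-0.01,1.0]]
```

Request:
play_rows:
  increments:
    - [[-0.2,0.3,0],0,1]
    - [[-0.2,0.3,0],0,1]
    - [[-0.2,0.3,0],0,1]
    - [[-0.2,0.3,0],0,1]

```text
clock: 43.05
position: [0.5393, 0.0801, 0.1144]
tcp_rot: [1.19, 1.306, -1.411]
wrist_force: [-0.1, 0.1, 0.4]
opening: 0.0855
```

```bash
python3 plan.py .511 .085 .06 -5.2 3 1
```

```text
clock 43.05 pos [0.5393 0.0801 0.1144] yaw -5.31 tilt [-0.1837  0.0167] q [0.05 0.47 1.58 0.03 1.27 0.13] open 0.0855 F [-0.1  0.1  0.4]
[[[0.49,-0.15,-0.02],-0.01,1.0],[[0.49,-0.15,-0.02],-0.01,1.0],[[0.49,-0.15,-0.02],-0.01,1.0]]
```

Request:
play_rows:
  increments:
    - [[0,0,0],0,1]
    - [[0,0,0],0,1]
    - [[0,0,0],0,1]
    - [[0,0,0],0,1]

```text
clock: 43.55
position: [0.5426, 0.08, 0.1169]
tcp_rot: [1.194, 1.302, -1.407]
wrist_force: [-1.1, 0.1, 0.4]
opening: 0.0853
```

```bash
python3 plan.py .511 .085 .06 -5.2 3 1
```

```text
clock 43.55 pos [0.5426 0.08   0.1169] yaw -5.33 tilt [-0.1782  0.0171] q [0.05 0.47 1.58 0.03 1.27 0.13] open 0.0853 F [-1.1  0.1  0.4]
[[[0.51,-0.18,-0.02],-0.01,1.0],[[0.51,-0.18,-0.02],-0.01,1.0],[[0.51,-0.18,-0.02],-0.01,1.0]]
```

Request:
play_rows:
  increments:
    - [[0,0,0],0,1]
    - [[0,0,0],0,1]
    - [[0,0,0],0,1]
    - [[0,0,0],0,1]
    - [[0,0,0],0,1]
    - [[0,0,0],0,1]
    - [[0,0,0],0,1]
    - [[0,0,0],0,1]

```text
clock: 44.55
position: [0.5416, 0.0801, 0.1165]
tcp_rot: [1.193, 1.304, -1.408]
wrist_force: [0.2, -0.5, -0.2]
opening: 0.0853
```

```bash
python3 plan.py .511 .085 .06 -5.2 3 1
```

```text
clock 44.55 pos [0.5416 0.0801 0.1165] yaw -5.31 tilt [-0.1797  0.017 ] q [0.05 0.47 1.58 0.03 1.27 0.13] open 0.0853 F [ 0.2 -0.5 -0.2]
[[[0.51,-0.17,-0.02],-0.01,1.0],[[0.51,-0.17,-0.02],-0.01,1.0],[[0.51,-0.17,-0.02],-0.01,1.0]]
```

Request:
play_rows:
  increments:
    - [[0,0.3,0],0,1]
    - [[0,0.3,0],0,1]
    - [[0,0.3,0],0,1]
    - [[0,0.3,0],0,1]

```text
clock: 45.05
position: [0.5921, 0.0754, 0.1073]
tcp_rot: [1.193, 1.303, -1.407]
wrist_force: [-0.6, 1.2, 0.1]
opening: 0.0853
```

```bash
python3 plan.py .511 .085 .06 -5.2 3 1
```

```text
clock 45.05 pos [0.5921 0.0754 0.1073] yaw -5.31 tilt [-0.1786  0.017 ] q [0.04 0.54 1.47 0.03 1.31 0.12] open 0.0853 F [-0.6  1.2  0.1]
[[[0.51,-0.6,-0.02],-0.01,1.0],[[0.51,-0.6,-0.02],-0.01,1.0],[[0.51,-0.6,-0.02],-0.01,1.0]]
```

Request:
play_rows:
  increments:
    - [[0,0,0],0,1]
    - [[0,0,0],0,1]

```text
clock: 45.3
position: [0.5932, 0.0752, 0.1066]
tcp_rot: [1.193, 1.303, -1.408]
wrist_force: [0.4, 1.1, 0.6]
opening: 0.0851
```

```bash
python3 plan.py .511 .085 .06 -5.2 3 1
```

```text
clock 45.3 pos [0.5932 0.0752 0.1066] yaw -5.34 tilt [-0.1792  0.017 ] q [0.04 0.54 1.47 0.03 1.31 0.12] open 0.0851 F [0.4 1.1 0.6]
[[[0.51,-0.61,-0.02],-0.01,1.0],[[0.51,-0.61,-0.02],-0.01,1.0],[[0.51,-0.61,-0.02],-0.01,1.0]]
```

Request:
play_rows:
  increments:
    - [[-1,1,0],0,1]
    - [[-1,1,0],0,1]
    - [[0,0,0],0,1]
    - [[0,0,0],0,1]

```text
clock: 45.8
position: [0.6797, 0.0666, 0.1686]
tcp_rot: [1.185, 1.313, -1.419]
wrist_force: [0.0, -0.2, -1.1]
opening: 0.0853
```

```bash
python3 plan.py .511 .085 .06 -5.2 3 1
```

```text
clock 45.8 pos [0.6797 0.0666 0.1686] yaw -5.31 tilt [-0.1935  0.0167] q [0.02 0.6  1.17 0.02 1.56 0.11] open 0.0853 F [ 0.  -0.2 -1.1]
[[[1.16,-1.21,-0.02],-0.01,1.0],[[1.16,-1.21,-0.02],-0.01,1.0],[[1.16,-1.21,-0.03],-0.01,1.0]]
```

Request:
play_rows:
  increments:
    - [[0.9,-1,0],0,1]
    - [[0.9,-1,0],0,1]
    - [[0,0,0],0,1]
    - [[0,0,0],0,1]

```text
clock: 46.3
position: [0.5763, 0.0756, 0.1092]
tcp_rot: [1.178, 1.321, -1.426]
wrist_force: [-0.1, -0.9, 0.9]
opening: 0.0854
```

```bash
python3 plan.py .511 .085 .06 -5.2 3 1
```

```text
clock 46.3 pos [0.5763 0.0756 0.1092] yaw -5.28 tilt [-0.2038  0.0163] q [0.04 0.53 1.49 0.03 1.33 0.13] open 0.0854 F [-0.1 -0.9  0.9]
[[[0.51,-0.45,-0.03],-0.0,1.0],[[0.51,-0.45,-0.03],-0.0,1.0],[[0.51,-0.45,-0.03],-0.0,1.0]]
```

```bash
python3 plan.py .508 .085 .09 -5.2 6 1
```

```text
clock 46.3 pos [0.5763 0.0756 0.1092] yaw -5.28 tilt [-0.2038  0.0163] q [0.04 0.53 1.49 0.03 1.33 0.13] open 0.0854 F [-0.1 -0.9  0.9]
[[[0.14,-0.26,-0.01],-0.0,1.0],[[0.14,-0.26,-0.01],-0.0,1.0],[[0.14,-0.26,-0.01],-0.0,1.0],[[0.14,-0.26,-0.01],-0.0,1.0],[[0.14,-0.26,-0.01],-0.0,1.0],[[0.14,-0.26,-0.01],-0.0,1.0]]
```

Request:
play_rows:
  increments:
    - [[0.1,-0.28,-0.01],0,1]
    - [[0.1,-0.28,-0.01],0,1]
    - [[0.1,-0.28,-0.01],0,1]
    - [[0.1,-0.28,-0.01],0,1]
    - [[0.1,-0.26,-0.01],0,1]
    - [[0.1,-0.2,-0.01],0,1]
    - [[0,0,0],0,1]

```text
clock: 47.18
position: [0.5083, 0.0848, 0.0992]
tcp_rot: [1.181, 1.318, -1.423]
wrist_force: [-0.8, -0.3, 0.2]
opening: 0.0854
```

```bash
python3 plan.py .508 .085 .06 -5.2 3 1
```

```text
clock 47.17 pos [0.5083 0.0848 0.0992] yaw -5.28 tilt [-0.1992  0.0166] q [0.06 0.46 1.66 0.03 1.23 0.14] open 0.0854 F [-0.8 -0.3  0.2]
[[[0.32,0.06,-0.0],-0.0,1.0],[[0.32,0.06,-0.0],-0.0,1.0],[[0.32,0.06,-0.0],-0.0,1.0]]
```

Request:
play_rows:
  increments:
    - [[0.3,0.06,0],0,1]
    - [[0.3,0.06,0],0,1]
    - [[0.3,0.06,0],0,1]
    - [[0.3,0.06,0],0,1]
    - [[0,0,0],0,1]
    - [[0,0,0],0,1]

```text
clock: 47.92
position: [0.5093, 0.0845, 0.0455]
tcp_rot: [1.181, 1.318, -1.423]
wrist_force: [0.1, -0.9, -0.2]
opening: 0.0855
```

```bash
python3 plan.py .508 .085 .03 -5.2 1 1
```

```text
clock 47.92 pos [0.5093 0.0845 0.0455] yaw -5.3 tilt [-0.1996  0.0165] q [0.06 0.53 1.7  0.03 1.11 0.14] open 0.0855 F [ 0.1 -0.9 -0.2]
[[[0.39,0.05,-0.01],-0.01,1.0]]
```

Request:
play_rows:
  increments:
    - [[0,0,0],0.8,1]
    - [[0,0,0],-0.8,1]
    - [[0,0,0],0.8,1]
    - [[0,0,0],-0.8,1]
    - [[0,0,0],0.8,1]
    - [[0,0,0],-0.8,1]
    - [[0,0,0],0,1]

```text
clock: 48.8
position: [0.5121, 0.0847, 0.0487]
tcp_rot: [1.186, 1.312, -1.419]
wrist_force: [0.5, -0.9, -0.0]
opening: 0.0857
```

```bash
python3 plan.py .508 .085 .03 -5.2 1 1
```

```text
clock 48.8 pos [0.5121 0.0847 0.0487] yaw -5.38 tilt [-0.1927  0.0169] q [0.06 0.52 1.7  0.03 1.11 0.14] open 0.0857 F [ 0.5 -0.9 -0. ]
[[[0.48,-0.01,0.0],-0.03,1.0]]
```

Request:
play_rows:
  increments:
    - [[0,0,0],1,1]
    - [[0,0,0],-1,1]
    - [[0,0,0],1,1]
    - [[0,0,0],-1,1]
    - [[0,0,0],1,1]
    - [[0,0,0],-1,1]
    - [[0,0,0],1,1]
    - [[0,0,0],-1,1]
    - [[0,0,0],1,1]
    - [[0,0,0],-1,1]

```text
clock: 50.05
position: [0.5146, 0.0849, 0.0519]
tcp_rot: [1.203, 1.296, -1.43]
wrist_force: [-0.8, -0.3, -0.6]
opening: 0.0856
```

```bash
python3 plan.py .508 .085 .03 -5.2 1 1
```

```text
clock 50.05 pos [0.5146 0.0849 0.0519] yaw -6.54 tilt [-0.1859  0.0174] q [0.06 0.52 1.7  0.03 1.11 0.16] open 0.0856 F [-0.8 -0.3 -0.6]
[[[0.57,-0.06,0.02],-0.19,1.0]]
```

Request:
play_rows:
  increments:
    - [[0.28,-0.06,0.02],-0.1,1]
    - [[0.25,0,0],0,1]
    - [[0,0,0],0,1]
    - [[0,0,0],0,1]

```text
clock: 50.55
position: [0.5074, 0.0848, 0.03]
tcp_rot: [1.199, 1.3, -1.425]
wrist_force: [-0.1, -0.9, -0.3]
opening: 0.0854
```

```bash
python3 plan.py .5085 .085 .029 -5.2 1 1
```

```text
clock 50.55 pos [0.5074 0.0848 0.03  ] yaw -6.2 tilt [-0.1863  0.0174] q [0.06 0.54 1.73 0.03 1.06 0.15] open 0.0854 F [-0.1 -0.9 -0.3]
[[[0.02,0.03,-0.01],-0.15,1.0]]
```

Request:
play_rows:
  increments:
    - [[0.02,0.03,0],0,0.6]
    - [[0,0,0],0,0.5]
    - [[0,0,0],0,0.42]
    - [[0,0,0],0,0.3]
    - [[0,0,0],0,0.2]
    - [[0,0,0],0,0.1]
    - [[0,0,0],0,0]
    - [[0,0,0],0,0]
  grip_force: 25

```text
clock: 51.55
position: [0.5106, 0.0846, 0.031]
tcp_rot: [1.202, 1.297, -1.423]
wrist_force: [0.7, -0.3, 2.5]
opening: 0.0351
```

```bash
python3 plan.py .5085 .085 .13 -5.2 1 1;python3 - <<'E'
from h import *
from workcell import *
im=get_image("scene");cv2.imwrite("pics/b5.png",cv2.convertScaleAbs(cv2.resize(im["color"][140:260,260:430,::-1],None,fx=4.5,fy=4.5,interpolation=3),alpha=1.8))
E
```

```text
clock 51.55 pos [0.5106 0.0846 0.031 ] yaw -6.25 tilt [-0.182   0.0174] q [0.06 0.54 1.73 0.03 1.06 0.15] open 0.0351 F [ 0.7 -0.3  2.5]
[[[-2.42,-0.51,0.0],-0.15,1.0]]
```

View pics/b5.png

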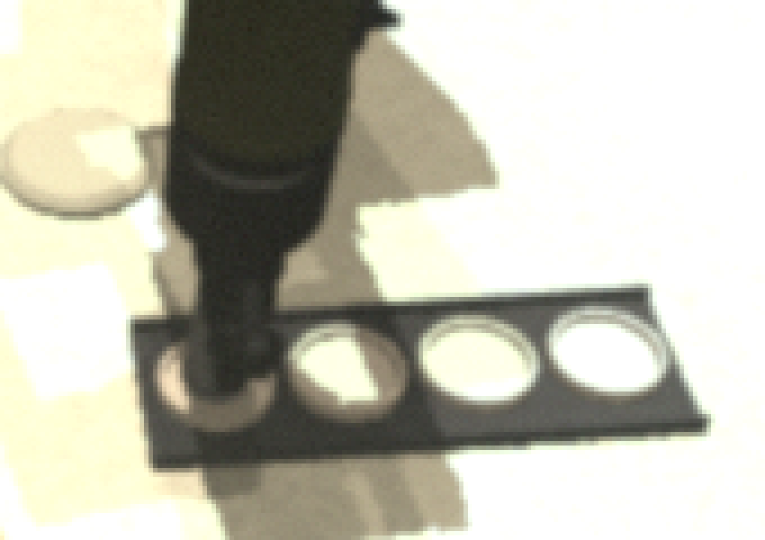

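Request:
play_rows:
  increments:
    - [[-0.05,0,0],0,0]
    - [[-0.05,0,0],0,0]
    - [[0,0,0],0,0]
  grip_force: 50

```text
clock: 51.98
position: [0.5104, 0.0846, 0.0341]
tcp_rot: [1.201, 1.298, -1.425]
wrist_force: [0.4, 0.1, -1.3]
opening: 0.0336
```

```bash
python3 plan.py .5085 .085 .13 -5.2 1 1
```

```text
clock 51.98 pos [0.5104 0.0846 0.0341] yaw -6.26 tilt [-0.1843  0.0175] q [0.06 0.54 1.72 0.03 1.07 0.15] open 0.0336 F [ 0.4  0.1 -1.3]
[[[-2.35,-0.49,0.0],-0.15,1.0]]
```

Request:
play_rows:
  increments:
    - [[-0.3,-0.06,0],0,0]
    - [[-0.3,-0.06,0],0,0]
    - [[-0.3,-0.06,0],0,0]
    - [[-0.3,-0.06,0],0,0]
    - [[0,0,0],0,0]

```text
clock: 52.6
position: [0.5102, 0.0849, 0.0873]
tcp_rot: [1.202, 1.297, -1.423]
wrist_force: [0.5, 0.2, -0.6]
opening: 0.0341
```

```bash
python3 plan.py .565 -.089 .085 10.9 15 0
```

```text
clock 52.6 pos [0.5102 0.0849 0.0873] yaw -6.25 tilt [-0.1828  0.0176] q [0.06 0.47 1.68 0.03 1.18 0.16] open 0.0341 F [ 0.5  0.2 -0.6]
[[[-0.02,0.12,0.28],-0.17,0.0],[[-0.02,0.12,0.28],-0.17,0.0],[[-0.02,0.11,0.28],-0.17,0.0],[[-0.02,0.1,0.28],-0.17,0.0],[[-0.02,0.1,0.29],-0.17,0.0],[[-0.02,0.09,0.29],-0.17,0.0],[[-0.02,0.09,0.29],-0.17,0.0],[[-0.02,0.08,0.29],-0.17,0.0],[[-0.02,0.08,0.29],-0.17,0.0],[[-0.02,0.07,0.3],-0.17,0.0],[[-0.02,0.06,0.3],-0.17,0.0],[[-0.02,0.06,0.3],-0.17,0.0],[[-0.02,0.05,0.3],-0.17,0.0],[[-0.02,0.05,0.3],-0.17,0.0],[[-0.02,0.04,0.3],-0.17,0.0]]
```

Request:
play_rows:
  increments:
    - [[-0.02,0.12,0.28],-0.17,0]
    - [[-0.02,0.12,0.28],-0.17,0]
    - [[-0.02,0.11,0.28],-0.17,0]
    - [[-0.02,0.1,0.28],-0.17,0]
    - [[-0.02,0.1,0.29],-0.17,0]
    - [[-0.02,0.09,0.29],-0.17,0]
    - [[-0.02,0.09,0.29],-0.17,0]
    - [[-0.02,0.08,0.29],-0.17,0]
    - [[-0.02,0.08,0.29],-0.17,0]
    - [[-0.02,0.07,0.3],-0.17,0]

```text
clock: 53.85
position: [0.5461, -0.0331, 0.0846]
tcp_rot: [1.058, 1.413, -1.253]
wrist_force: [-0.9, 0.4, -1.8]
opening: 0.034
```

```bash
python3 plan.py .567 -.089 .08 10.9 5 0
```

```text
clock 53.85 pos [ 0.5461 -0.0331  0.0846] yaw 6.14 tilt [-0.1873  0.0181] q [-0.13  0.51  1.6  -0.01  1.22 -0.23] open 0.034 F [-0.9  0.4 -1.8]
[[[-0.0,0.08,0.29],-0.14,0.0],[[-0.0,0.07,0.29],-0.14,0.0],[[-0.0,0.07,0.29],-0.14,0.0],[[-0.0,0.06,0.29],-0.14,0.0],[[-0.0,0.06,0.29],-0.14,0.0]]
```

Request:
play_rows:
  increments:
    - [[0,0.08,0.28],-0.14,0]
    - [[0,0.07,0.28],-0.14,0]
    - [[0,0.07,0.28],-0.14,0]
    - [[0,0.06,0.28],-0.14,0]
    - [[0,0.06,0.2],-0.14,0]
    - [[0,0,0],0,0]
    - [[0,0,0],0,0]

```text
clock: 54.72
position: [0.5673, -0.0871, 0.0787]
tcp_rot: [0.998, 1.457, -1.18]
wrist_force: [-0.5, 0.1, -0.4]
opening: 0.0341
```

```bash
python3 plan.py .567 -.089 .05 10.9 3 0;python3 - <<'E'
from h import *
from workcell import *
im=get_image("scene");cv2.imwrite("pics/b6.png",cv2.convertScaleAbs(cv2.resize(im["color"][170:300,130:310,::-1],None,fx=4.4,fy=4.4,interpolation=3),alpha=1.8))
P=depthpts(im).reshape(-1,3);m=(np.hypot(P[:,0]-.567,P[:,1]+.089)<.03)&(P[:,2]>.04)&(P[:,2]<.1);q=P[m]
for z in np.arange(.04,.1,.006):
    w=q[(q[:,2]>=z)&(q[:,2]<z+.006)]
    if len(w): print(round(z,3),len(w),w.mean(0).round(3),w[:,0].max().round(4),w[:,1].min().round(4),w[:,1].max().round(4))
E
```

```text
clock 54.73 pos [ 0.5673 -0.0871  0.0787] yaw 11.26 tilt [-0.1886  0.019 ] q [-0.21  0.55  1.54 -0.02  1.24 -0.39] open 0.0341 F [-0.5  0.1 -0.4]
[[[0.23,0.04,0.03],0.02,0.0],[[0.23,0.04,0.03],0.02,0.0],[[0.23,0.04,0.03],0.02,0.0]]
0.052 4 [ 0.582 -0.093  0.057] 0.5841 -0.0986 -0.0865
0.058 23 [ 0.583 -0.087  0.061] 0.586 -0.1021 -0.0725
0.064 14 [ 0.582 -0.095  0.067] 0.5866 -0.1034 -0.0796
0.07 7 [ 0.581 -0.098  0.073] 0.5851 -0.1032 -0.0942
0.076 11 [ 0.586 -0.094  0.079] 0.5935 -0.103 -0.0733
0.082 14 [ 0.584 -0.098  0.085] 0.5948 -0.1042 -0.092
0.088 8 [ 0.582 -0.1    0.091] 0.5964 -0.104 -0.0939
0.094 9 [ 0.586 -0.099  0.097] 0.5962 -0.1036 -0.0937
```

View pics/b6.png

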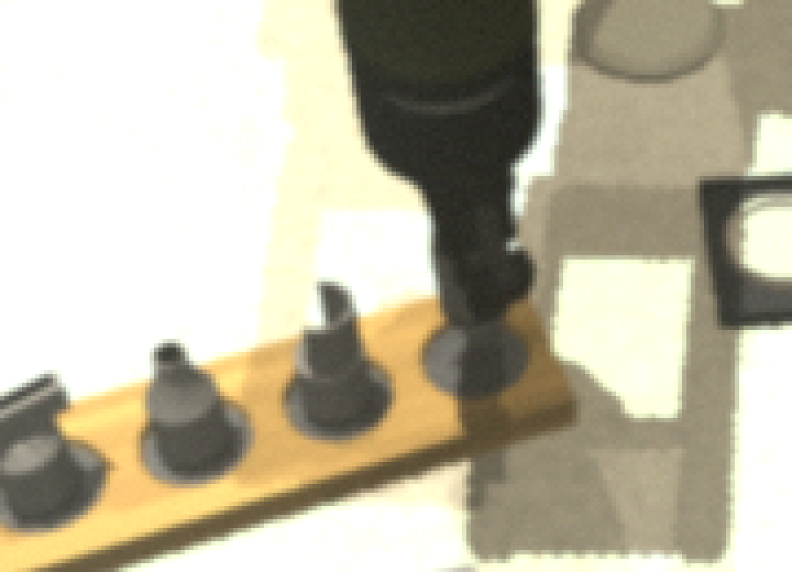

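Request:
play_rows:
  increments:
    - [[0.25,0.05,0.04],0,0]
    - [[0.25,0.05,0.02],0,0]
    - [[0.25,0.05,0],0,0]
    - [[0,0,0],0,0]
    - [[0,0,0],0,0]

```text
clock: 55.4
position: [0.567, -0.0866, 0.0452]
tcp_rot: [0.997, 1.459, -1.18]
wrist_force: [-0.1, 0.4, -0.4]
opening: 0.034
```

```bash
python3 plan.py .567 -.089 .037 10.9 1 0
```

```text
clock 55.4 pos [ 0.567  -0.0866  0.0452] yaw 11.35 tilt [-0.1903  0.0193] q [-0.21  0.58  1.57 -0.02  1.17 -0.39] open 0.034 F [-0.1  0.4 -0.4]
[[[0.2,0.03,0.07],0.06,0.0]]
```

Request:
play_rows:
  increments:
    - [[0.15,0.03,0.07],0,0]
    - [[0,0,0],0,0]
    - [[0,0,0],0,0]

```text
clock: 55.78
position: [0.5681, -0.0893, 0.039]
tcp_rot: [0.997, 1.458, -1.18]
wrist_force: [0.3, -0.1, -0.5]
opening: 0.0339
```

```bash
python3 plan.py .567 -.089 .036 10.9 1 0
```

```text
clock 55.77 pos [ 0.5681 -0.0893  0.039 ] yaw 11.34 tilt [-0.1892  0.0189] q [-0.22  0.59  1.58 -0.02  1.16 -0.4 ] open 0.0339 F [ 0.3 -0.1 -0.5]
[[[0.08,-0.01,-0.01],0.06,0.0]]
```

Request:
play_rows:
  increments:
    - [[0.06,0,0],0,0]
    - [[0,0,0],0,0]
    - [[0.05,0,0],0,0]
    - [[0,0,0],0,0]
  grip_force: 20

```text
clock: 56.28
position: [0.5678, -0.0892, 0.0357]
tcp_rot: [0.998, 1.456, -1.179]
wrist_force: [0.2, -0.7, 0.1]
opening: 0.0342
```

```bash
python3 plan.py .567 -.089 .036 10.9 1 0
```

```text
clock 56.27 pos [ 0.5678 -0.0892  0.0357] yaw 11.33 tilt [-0.1876  0.0188] q [-0.22  0.6   1.58 -0.02  1.15 -0.4 ] open 0.0342 F [ 0.2 -0.7  0.1]
[[[-0.0,-0.02,-0.01],0.06,0.0]]
```

Request:
play_rows:
  increments:
    - [[0.05,0,0],0,0]
    - [[0,0,0],0,0]

```text
clock: 56.52
position: [0.5679, -0.089, 0.0356]
tcp_rot: [0.999, 1.455, -1.178]
wrist_force: [0.8, 1.3, -1.0]
opening: 0.034
```

```bash
python3 plan.py .567 -.089 .036 10.9 1 0
```

```text
clock 56.52 pos [ 0.5679 -0.089   0.0356] yaw 11.32 tilt [-0.1861  0.0188] q [-0.22  0.6   1.58 -0.02  1.15 -0.4 ] open 0.034 F [ 0.8  1.3 -1. ]
[[[-0.0,-0.02,-0.01],0.06,0.0]]
```

Request:
play_rows:
  increments:
    - [[0.06,0.01,0],0,0]
    - [[0,0,0],0,0]

```text
clock: 56.78
position: [0.568, -0.0889, 0.0355]
tcp_rot: [0.999, 1.454, -1.177]
wrist_force: [0.7, 0.2, -0.9]
opening: 0.0339
```

```bash
python3 plan.py .567 -.089 .036 10.9 1 0
python3 - <<'E'
from h import *
from workcell import *
im=get_image("scene");cv2.imwrite("pics/b7.png",cv2.convertScaleAbs(cv2.resize(im["color"][190:290,170:290,::-1],None,fx=6,fy=6,interpolation=3),alpha=1.9))
E
```

```text
clock 56.77 pos [ 0.568  -0.0889  0.0355] yaw 11.31 tilt [-0.1853  0.0185] q [-0.21  0.6   1.58 -0.02  1.15 -0.4 ] open 0.0339 F [ 0.7  0.2 -0.9]
[[[-0.01,-0.03,-0.0],0.06,0.0]]
```

View pics/b7.png

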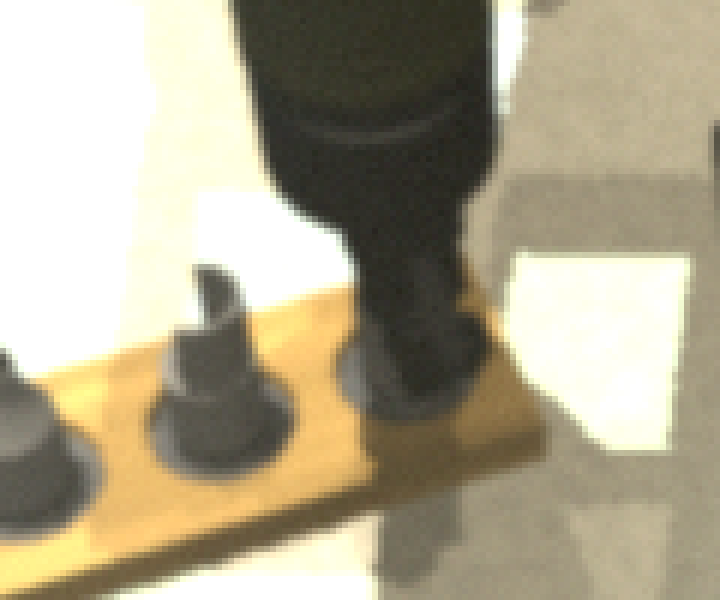

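Request:
play_rows:
  increments:
    - [[0,0,0],0,0.5]
    - [[0,0,0],0,0.6]
    - [[0,0,0],0,0.75]
    - [[0,0,0],0,1]
    - [[0,0,0],0,1]
    - [[0,0,0],0,1]

```text
clock: 57.58
position: [0.5675, -0.0888, 0.0336]
tcp_rot: [0.998, 1.456, -1.178]
wrist_force: [0.2, 0.0, 0.2]
opening: 0.0854
```

```bash
python3 plan.py .567 -.089 .10 10.9 6 1;python3 - <<'E'
from h import *
from workcell import *
im=get_image("scene");cv2.imwrite("pics/b8.png",cv2.convertScaleAbs(cv2.resize(im["color"][190:290,170:290,::-1],None,fx=6,fy=6,interpolation=3),alpha=1.9))
E
```

```text
clock 57.58 pos [ 0.5675 -0.0888  0.0336] yaw 11.32 tilt [-0.1871  0.0191] q [-0.21  0.6   1.58 -0.02  1.15 -0.4 ] open 0.0854 F [0.2 0.  0.2]
[[[-0.27,-0.05,-0.01],0.01,1.0],[[-0.27,-0.05,-0.01],0.01,1.0],[[-0.27,-0.05,-0.01],0.01,1.0],[[-0.27,-0.05,-0.01],0.01,1.0],[[-0.27,-0.05,-0.01],0.01,1.0],[[-0.27,-0.05,-0.01],0.01,1.0]]
```

View pics/b8.png

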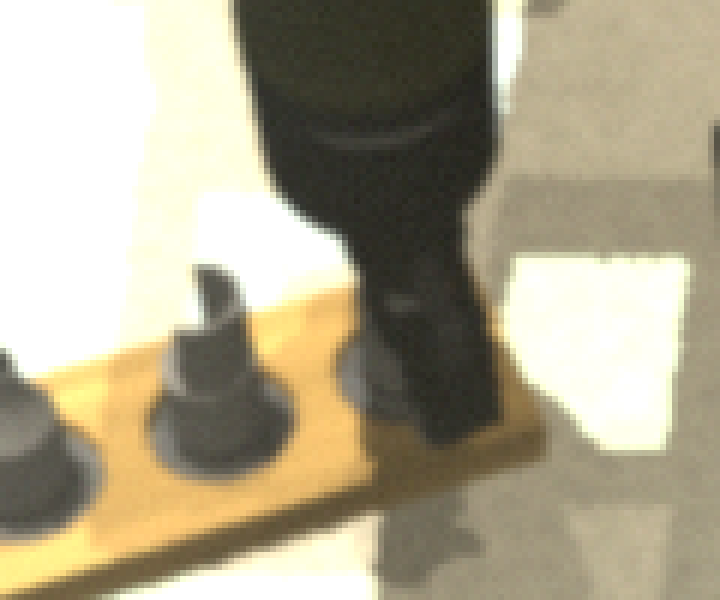

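Request:
play_rows:
  increments:
    - [[-0.27,-0.05,0],0,1]
    - [[-0.27,-0.05,0],0,1]
    - [[-0.27,-0.05,0],0,1]
    - [[-0.27,-0.05,0],0,1]
    - [[-0.3,-0.06,0],0,1]
    - [[-0.4,-0.08,0],0,1]
    - [[-0.5,-0.1,0],0,1]
    - [[-0.5,-0.1,0],0,1]
    - [[0,0,0],0,1]

```text
clock: 58.75
position: [0.5684, -0.0958, 0.1567]
tcp_rot: [1.0, 1.452, -1.176]
wrist_force: [0.2, 1.0, 0.9]
opening: 0.0855
```

Request:
play_rows:
  increments:
    - [[-0.3,-0.5,-0.5],0,1]
    - [[-0.3,-0.5,-0.5],0,1]
    - [[-0.3,-0.5,-0.6],0,1]
    - [[0,0,-0.6],0,1]
    - [[0,0,-0.6],0,1]
    - [[0,0,-0.6],0,1]
    - [[0,0,0],0,1]
    - [[0,0,0],0,1]

```text
clock: 59.75
position: [0.4864, 0.0283, 0.2078]
tcp_rot: [0.998, 1.457, -1.181]
wrist_force: [0.4, -1.1, -0.2]
opening: 0.0853
```

```bash
python3 plan.py .567 -.089 .10 10.9 1 1;for a in ".568 -.089" ".581 -.1575" ".5943 -.226" ".6075 -.2948"; do python3 fit.py $a; done;python3 - <<'E'
from h import *
from workcell import *
a=get_image("scene")["color"][210:310,110:280,::-1];b=get_image("top")["color"][140:220,285:435,::-1]
a=cv2.resize(a,(595,350),interpolation=3);b=cv2.resize(b,(469,250),interpolation=3);b=cv2.copyMakeBorder(b,0,0,0,126,0)
cv2.imwrite("pics/c1.png",cv2.convertScaleAbs(np.vstack([a,b]),alpha=1.7))
E
```

```text
clock 59.75 pos [0.4864 0.0283 0.2078] yaw 11.26 tilt [-0.1896  0.0187] q [-0.04  0.31  1.59  0.01  1.44 -0.23] open 0.0853 F [ 0.4 -1.1 -0.2]
[[[2.21,1.87,3.4],0.05,1.0]]
scene top z 0.0774 low/high/all [(88, [0.5682, -0.0888]), (80, [0.5683, -0.089]), (168, [0.5682, -0.0889])]
top top z 0.024 low/high/all [(14, [0.5641, -0.1069]), None, (14, [0.5641, -0.1069])]
scene top z 0.0916 low/high/all [(93, [0.5825, -0.1585]), (85, [0.5823, -0.1589]), (178, [0.5824, -0.1587])]
top top z 0.0924 low/high/all [(74, [0.5828, -0.1572]), (50, [0.5834, -0.1561]), (124, [0.5831, -0.1567])]
scene top z 0.0882 low/high/all [(101, [0.5952, -0.2274]), (86, [0.5947, -0.2276]), (187, [0.595, -0.2275])]
top top z 0.0891 low/high/all [(71, [0.5951, -0.2262]), (37, [0.5958, -0.2258]), (108, [0.5955, -0.226])]
scene top z 0.0884 low/high/all [(103, [0.6091, -0.2975]), (100, [0.609, -0.2974]), (203, [0.609, -0.2975])]
top top z 0.0896 low/high/all [(85, [0.6099, -0.2954]), (46, [0.61, -0.2955]), (131, [0.61, -0.2954])]
```

View pics/c1.png

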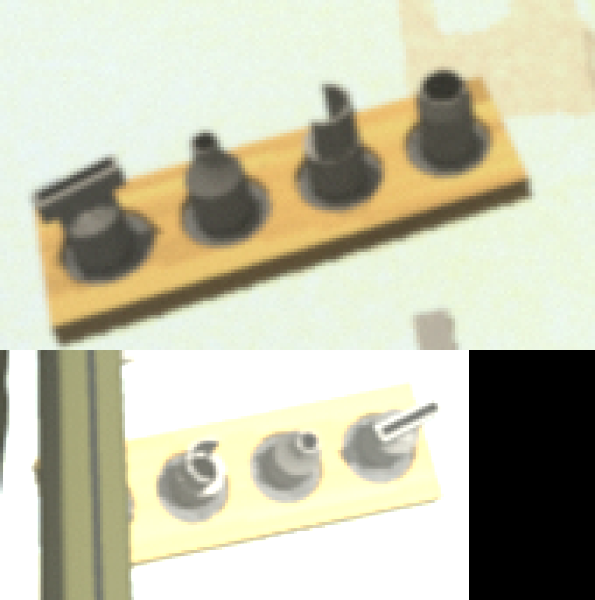

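All four nozzles stand upright in the right wells, within about 2 mm of the centres, and the arm is clear of them. I'm handing in.

```bash
python3 -c "
from workcell import *
print(hand_in())"
```

```text
the job is handed in; nothing more can be done
None
```

All four nozzles are in the carrying block in reverse order, and the job was handed in at about 60 s of the 99 s allowed. From the robot's left, the tray held fan, reducer, scoop, stub. From the left, the wells now hold stub, scoop, reducer, fan.

**Last checks before hand-in:**
- **Position:** barrel circle fits from the camera depth images put every nozzle within about 3 mm of its well centre, against the 13 mm allowed.
- **Upright:** the fitted axes low and high on the barrels agreed within about 1–2 mm. Their tops measured 77, 92, 88 and 89 mm, against 74, 90, 86 and 86 mm expected. The 2–3 mm excess also showed in the tray readings before any move, so I take it as camera bias; I had no other check on height.
- **Released:** the gripper is open, parked about 0.2 m above the table and clear of everything.

**What did not go cleanly:**
- **Tool tilt:** it drifted during sideways moves to as much as about 0.2 rad and could not be commanded back. The stub nozzle was therefore carried tilted about 0.19 rad and set down on the edge of its foot. After release it settled upright.
- **Top view of the stub:** the arm hid it, so the stub was confirmed from the scene camera only.

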